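# Refit the barrel in the tailstock

## Task

Take the slimmer of the two steel barrels from its V-stand and slide it, bevelled end first, into the open bore of the tailstock. Push it gently all the way home, until you feel it bear against the end of the feed screw hidden inside, and leave it there. Do not ram it, and leave the stouter barrel and the gear wheel where they are.

Things in the scene. Friction and masses are not known exactly. Their poses are not given: they have to be found in the camera images.
- quill_mid (a point): Centre (on the axis, half-way along) of the slim steel barrel, a round bar 30 mm in diameter, 140 mm long, 0.4 to 0.65 kg. Its x axis runs along the barrel towards the bevelled end that goes into the bore first. It starts lying level in a V-stand with its axis 65 mm above the bench.
- quill_nose (a point): Centre of the barrel's leading end face (70 mm from quill_mid along +x); a 3 mm bevel runs round this end.
- quill_tail (a point): Centre of the barrel's rear end face (70 mm from quill_mid along -x), with a dark round socket in it. This end stays outside.
- bore_mouth (a point): Centre of the round mouth of the tailstock's bore, 100 mm above the bench, in a bright ring on the flat front face (66 by 66 mm) of the grey casting. The x axis points into the bore along its level axis; z is up. The bore is straight and 31.6 mm in diameter, with no lead-in to speak of. It is oiled: friction 0.2 to 0.3.
- tailstock: The tailstock: a fixed grey casting on the bench. Origin: centre of its underside, 75 mm behind the mouth. x points along the bore, away from the mouth. Casting 150 mm long, top 133 mm above the bench; a clamp lever rises to 167 mm, 120 mm behind the mouth. Its sole is 110 mm wide, 26 mm high and reaches 10 mm in front of the mouth.
- screw: Feed screw with hand wheel (114 mm across) behind the tailstock, fixed. Origin: wheel hub, on the bore's axis; x as the tailstock's. The screw ends in a flat nose, unseen, somewhere 126 to 138 mm inside the mouth: this has to be felt. Home, the barrel bears on it with 2 to 14 mm left standing out of the mouth.
- stout_mid (a point): Centre of the stouter barrel (38 mm in diameter, 150 mm long), which lies in a second V-stand of the same kind, axis also about 65 mm above the bench, beside the first. It does not fit and must stay.
- gear: Steel gear wheel, 75 mm across, 22 mm high, lying flat on the bench between the stands and the tailstock. Origin: centre of its underside. It must stay where it is.
- stand: Fixed V-stand of the slim barrel; origin: centre of its underside, x along the barrel. Base plate 120 by 70 mm, 12 mm high. Two posts, each 12 mm thick, 50 mm either side of the middle, carry the barrel, so that it is free underneath for 88 mm between them.
Mind the look-alikes: they are no part of the job. What is shaped like the tailstock but red is not meant.

How it is judged:
By the outcome, as a careful person would: the job done as asked, in the order asked, and still so for the second after the job is handed in, with the robot touching nothing.
It also fails if it takes over 69 s, if anything falls off the work surface, if the arm or the gripper's body presses on something with over 40 N, if the wrist force passes 120 N, or if a joint passes its speed limit or range.

## Robot

A 6-joint arm with a two-finger parallel gripper is mounted at the origin on the work surface. World frame = base frame: x ahead of the robot, y to its left, z up, the work surface at z = 0. Lengths are in mm, angles in rad, forces in N, time in s.
With the tool pointing down it reaches from about 400 to 925 mm from the base axis. Payload 12.5 kg.
Tool frame: the origin (TCP) lies midway between the tips of the shut fingers; the grasp point (between the pads) lies 19 mm behind it; x points along the fingers, y is the direction in which the jaws open and shut, and the axes are right-handed (so a half turn about x gives the same grasp; the last joint's range is limited). The gripper opens to 95 mm and grips with 3 to 60 N. Pads are 20 mm wide; open, the fingers measure 119 mm over their backs; the gripper's body (75 mm by 180 mm) begins 59 mm behind the grasp point.
Start: joints at [1.093, 0.491, 1.559, -0, 1.092, -0.106], TCP at [227.043, 582.321, 214.661] pointing down, gripper open.
Joint ranges: [-3.1, 3.1], [-0.84, 2.19], [0.05, 2.79], [-1.13, 4.28], [0.06, 2.93], [-2.69, 2.69]. Speed limits (rad/s): [2.22, 2.22, 2.79, 3.14, 3.14, 3.14].

## Interface

Orientations are given as [roll, pitch, yaw] about the fixed x, y, z axes, in that order (R = Rz(yaw) Ry(pitch) Rx(roll)).
In Python, from cell import sensors, read_camera, get_calibration, order gives the robot as it stands. The module is installed in compiled form; this text tells all that it offers.
- The arm moves only by the tool servo_tool, never from a script. Its argument "steps" is text: rows parted by semicolons, each of 7 numbers parted by spaces: the shift along the tool's x, y, z in mm, then the turn, a rotation vector about the tool's x, y, z in rad, then the finger opening in mm, from 0 to 95.1. A call has exactly 8 rows; each row shifts and turns the pose as measured when the row begins, along the tool's axes as they then stand; what a row does not reach is not made up. A row lasts 1/10 s, in which the tool goes at most 50 mm and 8.59 degrees, less where a joint would pass 70% of its speed; a pose out of reach is approached as far as the arm can. A call is refused whole if a number of a shift passes 50 or a number of a turn 0.15, either way. A call with a gripper value outside its range is refused whole. The fingers move at their own pace and stop on an object; the grip force is fixed at half the most. Time passes only in rows, so rows that do not move let the fingers close, or fill a call up. It gives the time, the measured TCP pose, the force and the opening at its end, in the units of the state.
- sensors.state(): the state, without advancing time (a new reading comes with each control period).
- read_camera(name): name is "scene" or "side" or "wrist"; returns (picture, depth): 480x640x3 uint8, blue, green, red; 480x640 float32, mm along the optical axis (not along the pixel's ray), 0 where there is no reading.
- get_calibration(name): a dict with "mtx" (3x3 intrinsics, pixels), "distortion" ([k1, k2, p1, p2, k3] as OpenCV has them; the pictures are not rectified), "R" (3x3) and "t" (3): a world point X has camera coordinates R X + t. Camera axes: x right, y down, z forward; pixel columns grow to the right and rows downward; lengths in mm; the calibration is good to about 2 mm. A picture is of the moment at which its call begins: read the wrist's pose just before it. get_calibration takes no time and is no camera call; for the wrist camera it gives the pose at the moment of the call.
- order.job_done(): hands the job in, once; it reports no verdict.
The state is a dict: "t": time; "joints": joint angles; "qvel": joint speeds; "tau": joint torques, N m; "eef_pos": TCP position; "tcp_rot": TCP orientation; "ft_force": force on the tool from outside, world axes, zero at the start; "moment": the same for the moment, N m; "opening": opening from 0.0 (shut) to 1.0 (fully open).
Only numpy, scipy, OpenCV 4.12 (cv2) and the standard library are available. Lean on these libraries where they do the work, as an engineer would, in place of code of your own. Each camera call takes 0.05 s, during which the arm holds its last target.

## Working session

There is one attempt and no reset: what is moved stays moved. The work goes in short steps, Python scripts to look and compute and a tool call to move; the robot and the scene stay as the last step left them, time stands still between calls to the robot, and variables do not carry over. Pictures are saved under pics/ and viewed, and the job is handed in when it is done.

Besides the shell and the picture viewer there is one more tool, called after ">>>" as name(argument=value, ...) on one line, values as JSON. servo_tool: Moves the arm, as the interface text tells. Its arguments: {"type":"object","properties":{"steps":{"type":"string"}},"required":["steps"]}

```bash
mkdir -p pics
cat > h.py <<'E'
import numpy as np, cv2
from cell import sensors, read_camera, get_calibration, order
def grab(n,tag):
    s=sensors.state(); c=get_calibration(n); p,d=read_camera(n)
    cv2.imwrite(f'pics/{tag}.png',p); np.savez(f'pics/{tag}.npz',p=p,d=d,**{k:np.array(v) for k,v in c.items()})
    return p,d,c
def load(tag):
    z=np.load(f'pics/{tag}.npz'); return z['p'],z['d'],{k:z[k] for k in('mtx','distortion','R','t')}
def ray(c,uv):
    uv=np.array(uv,float).reshape(-1,1,2)
    n=cv2.undistortPoints(uv,np.array(c['mtx']),np.array(c['distortion'])).reshape(-1,2)
    R=np.array(c['R']);t=np.array(c['t']).ravel()
    d=np.c_[n,np.ones(len(n))]@R
    return -R.T@t,d
def onplane(c,uv,z):
    o,d=ray(c,uv); return o+d*((z-o[2])/d[:,2])[:,None]
def cloud(c,d,uv):
    uv=np.array(uv); o,r=ray(c,uv); dd=d[uv[:,1].astype(int),uv[:,0].astype(int)]
    P=o+r*dd[:,None]; return P[dd>0]
def proj(c,X):
    R=np.array(c['R']);t=np.array(c['t']).ravel()
    return cv2.projectPoints(np.array(X,float).reshape(-1,3),cv2.Rodrigues(R)[0],t,np.array(c['mtx']),np.array(c['distortion']))[0].reshape(-1,2)
E
python3 - <<'E'
from h import *
for n in('scene','side','wrist'):
    grab(n,n+'0')
print(sensors.state())
for n in('scene','side','wrist'):
    c=get_calibration(n);R=np.array(c['R']);print(n,(-R.T@np.array(c['t']).ravel()).round(0),R[2].round(2))
E
```

```text
{'t': 0.15, 'joints': array([ 1.09339939e+00,  4.91426021e-01,  1.55928842e+00,  6.56207494e-06,
        1.09170267e+00, -1.05603819e-01]), 'qvel': array([-0.00092846, -0.00286911, -0.00117082,  0.00289127,  0.00032018,
       -0.00079107]), 'tau': array([ 1.91086940e-03, -6.12889767e+01, -2.58277488e+01,  6.92521082e-02,
        4.73132939e-02, -8.79324057e-05]), 'eef_pos': array([226.95661149, 582.15732126, 214.20017371]), 'tcp_rot': array([-1.68346016,  1.56997185, -2.05525631]), 'ft_force': array([-0.08817927,  0.27491773, -0.42029273]), 'moment': array([-0.03014642, -0.00265158,  0.01005066]), 'opening': 0.9989725254375507}
scene [1458.   71.  987.] [-0.74 -0.13 -0.66]
side [ -87. -150. 1458.] [ 0.37  0.02 -0.93]
wrist [150. 613. 384.] [ 0.27 -0.11 -0.96]
```

View pics/scene0.png

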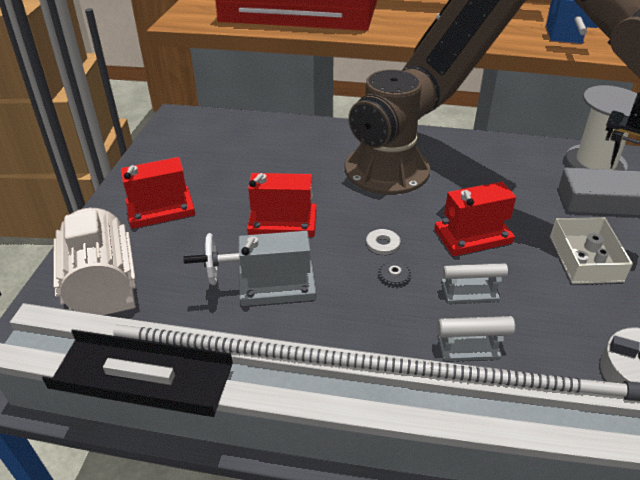

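View pics/side0.png

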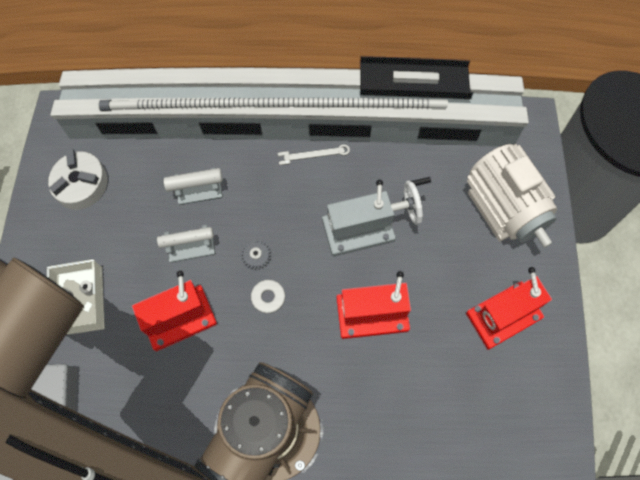

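View pics/wrist0.png

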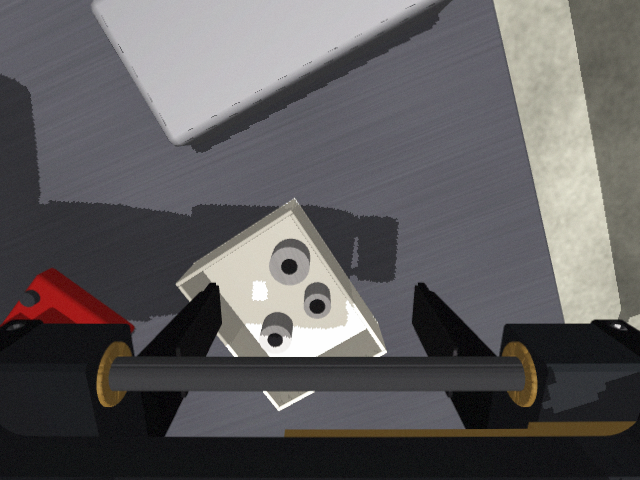

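The scene and side views agree. The slim barrel is at about (187,240) in side and (475,270) in scene, and the stout one is at (193,180) in side. The grey tailstock is at about (360,220) in side, with its wheel on the right, so its mouth faces the barrels. Next I'll measure these positions from depth.

```bash
cat > m.py <<'E'
from h import *
for n,boxes in(('side',{'slim':(150,215,225,265),'stout':(155,160,230,208),'tail':(315,180,405,255),'gear':(235,235,280,275)}),('scene',{'slim':(425,250,520,308),'stout':(425,305,525,362),'tail':(225,225,320,305),'gear':(370,250,420,295)})):
    p,d,c=load(n+'0')
    for k,(a,b,e,f) in boxes.items():
        u,v=np.meshgrid(np.arange(a,e),np.arange(b,f)); P=cloud(c,d,np.c_[u.ravel(),v.ravel()])
        lo,hi={'slim':(68,90),'stout':(70,95),'tail':(128,139),'gear':(15,30)}[k]
        Q=P[(P[:,2]>lo)&(P[:,2]<hi)]
        if len(Q)<10: print(n,k,'few',len(Q));continue
        r=cv2.minAreaRect(Q[:,:2].astype(np.float32)); bx=cv2.boxPoints(r)
        m=np.mean(Q,0); w=np.linalg.svd(Q[:,:2]-m[:2],full_matrices=False)[2][0]
        s=(Q[:,:2]-m[:2])@w
        print(n,k,len(Q),np.round(r[0],1),np.round(r[1],1),'axis',np.degrees(np.arctan2(w[1],w[0])).round(2),'zmax',np.percentile(Q[:,2],[50,98]).round(1),'ends',np.round(m[:2]+w*s.min(),1),np.round(m[:2]+w*s.max(),1))
E
python3 m.py
python3 - <<'E'
from h import *
p,_,_=load('scene0');q,_,_=load('side0')
a=cv2.resize(p[250:370,420:530],None,fx=5,fy=5,interpolation=cv2.INTER_CUBIC);b=cv2.resize(q[160:270,150:270],None,fx=5,fy=5,interpolation=cv2.INTER_CUBIC)
cv2.imwrite('pics/ca.png',a);cv2.imwrite('pics/cb.png',b)
cv2.imwrite('pics/cc.png',cv2.resize(p[220:310,180:330],None,fx=5,fy=5,interpolation=cv2.INTER_CUBIC))
E
```

```text
side slim 577 [456.4 233.9] [ 41.5 140.7] axis -77.52 zmax [77.  84.8] ends [441.  301.9] [471.3 164.9]
side stout 677 [622.4 232.7] [ 42.8 150.4] axis -77.51 zmax [80.6 88.2] ends [603.5 305.6] [636.  158.8]
side tail 1394 [ 517.1 -205.5] [ 70.2 151.2] axis 104.91 zmax [132.9 138.3] ends [ 535.2 -279.6] [ 496.1 -132.5]
side gear 240 [438.5  55.4] [66.8 72.2] axis 179.07 zmax [17.9 27.8] ends [474.9  54.2] [400.2  55.4]
scene slim 640 [466.  236.2] [ 32.1 142. ] axis 102.29 zmax [75.9 81.9] ends [484.1 167.3] [453.8 306.2]
scene stout 1040 [628.  233.8] [ 39.7 150.1] axis 102.19 zmax [80.3 86.2] ends [649.5 161.8] [617.8 308.6]
scene tail 1332 [ 521.4 -204.3] [ 75.1 148.7] axis -74.11 zmax [132.4 136.4] ends [ 503.1 -132.4] [ 543.8 -275.4]
scene gear 195 [432.4  47.1] [100.8  63.7] axis 31.34 zmax [17.4 25.8] ends [385.1  20.1] [473.6  74. ]
```

View pics/ca.png

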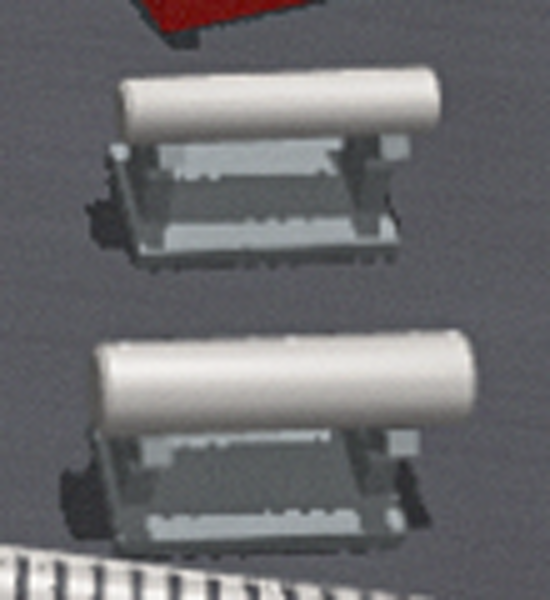

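View pics/cb.png

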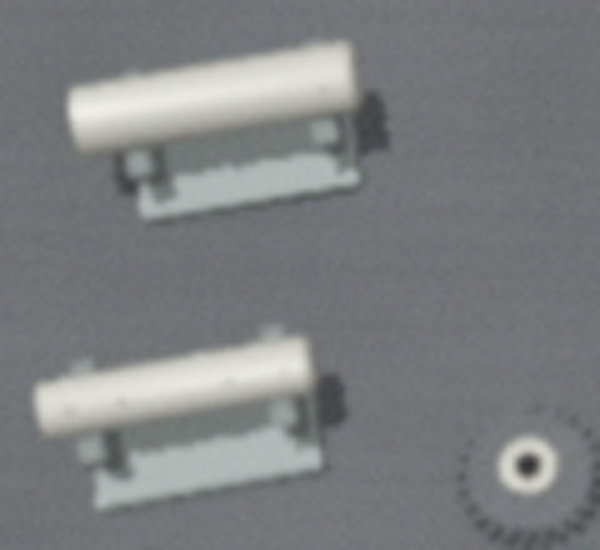

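View pics/cc.png

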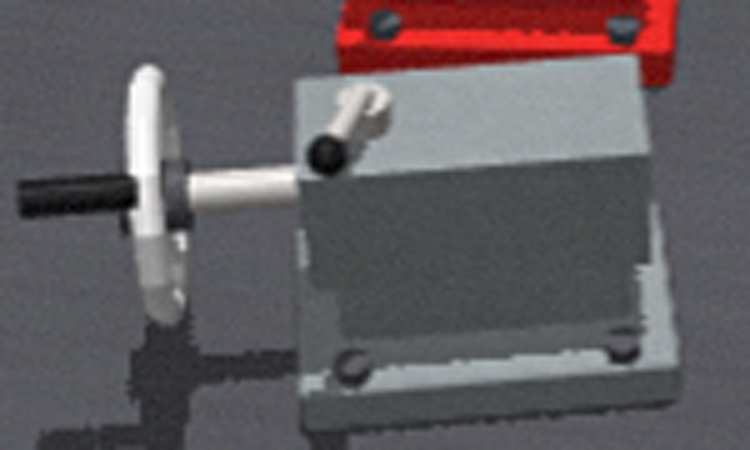

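```bash
cat >> h.py <<'E'
from scipy.spatial.transform import Rotation as Ro
def pose():
    s=sensors.state(); return np.array(s['eef_pos']),Ro.from_euler('xyz',s['tcp_rot']).as_matrix(),s
def delta(Pt,Rt):
    "tool-frame shift and rotvec to the target"
    p,R,s=pose(); return (R.T@(np.array(Pt)-p)).round(2),Ro.from_matrix(R.T@Rt).as_rotvec().round(4)
def Rdown(zdeg):
    "tool x down, tool z along heading zdeg"
    a=np.radians(zdeg); z=np.array([np.cos(a),np.sin(a),0]);x=np.array([0,0,-1.]);return np.c_[x,np.cross(z,x),z]
E
python3 - <<'E'
from h import *
p,R,s=pose();print(R.round(3)); c=get_calibration('wrist');Rc=np.array(c['R']);C=-Rc.T@np.array(c['t']).ravel()
print('cam in tool',(R.T@(C-p)).round(1),(R.T@Rc.T).round(3))
print(np.degrees(np.arctan2(R[1,2],R[0,2])))
for h in(-77.5,102.5):print(delta([461,235,214],Rdown(h)))
E
```

```text
[[-0.     0.363  0.932]
 [-0.001  0.932 -0.363]
 [-1.    -0.001 -0.   ]]
cam in tool [-169.4    0.4  -82.4] [[-0.    -0.293  0.956]
 [ 1.    -0.001  0.   ]
 [ 0.001  0.956  0.293]]
-21.30235221156819
(array([   0.36, -238.41,  344.17]), array([9.808e-01, 3.000e-04, 8.000e-04]))
(array([   0.36, -238.41,  344.17]), array([-2.1608e+00, -9.0000e-04,  4.0000e-04]))
```

>>> servo_tool(steps="0 -23 33 0.14 0 0 95; 0 -18 36 0.14 0 0 95; 0 -13 38 0.14 0 0 95; 0 -8 39 0.14 0 0 95; 0 -2 40 0.14 0 0 95; 0 3 40 0.14 0 0 95; 0 9 39 0.14 0 0 95; 0 0 0 0 0 0 95")

```text
t: 0.95
eef_pos: [382.9, 338.2, 212.2]
tcp_rot: [-0.834, 1.568, -2.223]
ft_force: [-0.5, -0.5, -0.1]
opening: 1.001
```

Run:
```python
from h import *
s=sensors.state();print(s['t'],s['eef_pos'],s['joints'],s['qvel'].round(3))
print(delta([448,280,214],Rdown(-77.5)))
```

```text
0.95 [382.88821842 338.18088755 212.19857947] [ 5.94675194e-01  3.33560636e-01  1.83550275e+00 -1.25998048e-03
  9.75632990e-01  4.13582652e-01] [ 0.038  0.003 -0.007  0.015  0.003 -0.034]
(array([-1.78, 53.52, 69.  ]), array([-0.0364,  0.0022,  0.0025]))
```

>>> servo_tool(steps="0 15 20 -0.036 0 0 95; 0 15 20 0 0 0 95; -1 15 20 0 0 0 95; 0 8 9 0 0 0 95; 0 0 0 0 0 0 95; 0 0 0 0 0 0 95; 0 0 0 0 0 0 95; 0 0 0 0 0 0 95")

```text
t: 1.75
eef_pos: [448.7, 282.1, 212.5]
tcp_rot: [-1.295, 1.566, -2.641]
ft_force: [0.7, 0.6, 0.2]
opening: 1.0
```

Run:
```python
from h import *
s=sensors.state();print(s['t'],s['eef_pos'],s['qvel'].round(3))
p,d,c=grab('wrist','wrist1')
print(delta([448,280,214],Rdown(-77.5)))
```

```text
1.75 [448.6775829  282.11644597 212.52436995] [ 0.013 -0.003  0.004 -0.002 -0.002  0.003]
(array([-1.47, -1.11,  1.93]), array([0.0065, 0.0014, 0.0048]))
```

View pics/wrist1.png

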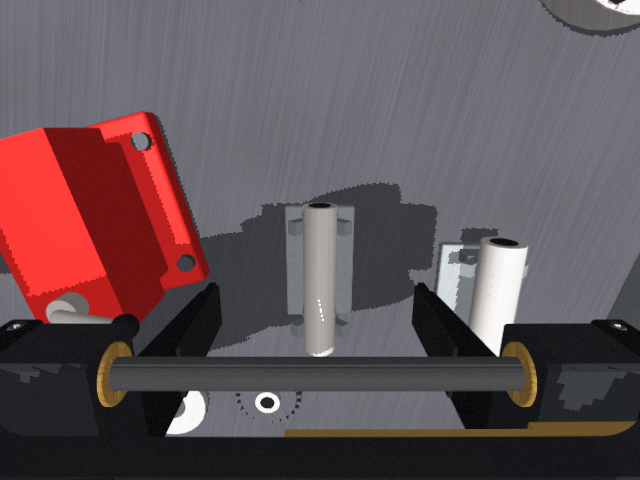

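The wrist view shows the slim barrel upright in the middle. The dark socket of its tail is at (319,207), and its nose, towards the tailstock, is at (319,352). The gear is at (267,402) and the stout barrel at (500,290). So the barrel needs no reversal, only a small turn and a transfer.

```bash
cat > bar.py <<'E'
from h import *
from scipy.optimize import least_squares
def barrel(tag,box,z0=65,r=15):
    p,d,c=load(tag);a,b,e,f=box
    u,v=np.meshgrid(np.arange(a,e),np.arange(b,f)); P=cloud(c,d,np.c_[u.ravel(),v.ravel()])
    P=P[(P[:,2]>z0+5)&(P[:,2]<z0+30)]
    m=P.mean(0)
    def res(q):  # x0,z, slopeXY, slopeZ at y=m
        t=P[:,1]-m[1]; n=np.array([q[2],1,q[3]]);n/=np.linalg.norm(n)
        w=P-np.array([q[0],m[1],q[1]]); return np.linalg.norm(np.cross(w,n),axis=1)-r
    s=least_squares(res,[m[0],z0,-.2,0],loss='soft_l1'); q=s.x
    n=np.array([q[2],1,q[3]]);n/=np.linalg.norm(n); A=np.array([q[0],m[1],q[1]])
    l=(P-A)@n; ends=np.percentile(l,[0.3,99.7])
    return A,n,A+n*ends[0],A+n*ends[1],np.std(s.fun),len(P)
if __name__=='__main__':
    for tag,box in(('wrist1',(300,195,340,356)),('side0',(150,215,225,265)),('scene0',(425,250,520,308))):
        A,n,e0,e1,sd,N=barrel(tag,box);print(tag,'mid',((e0+e1)/2).round(1),'nose',e0.round(1),'tail',e1.round(1),'head',np.degrees(np.arctan2(-n[1],-n[0])).round(2),'slope',n[2].round(3),'len',np.linalg.norm(e1-e0).round(1),sd.round(2),N)
    p,d,c=load('wrist1')
    # silhouette midline on plane z=65
    g=cv2.cvtColor(p,cv2.COLOR_BGR2GRAY).astype(int)
    for v in range(220,345,15):
        row=d[v,280:360]; h=np.array([onplane(c,[[u,v]],65)[0] for u in(319,)])
        P=cloud(c,d,[[u,v] for u in range(285,355)]); 
        us=np.arange(285,355)[P[:,2]>58] if len(P)==70 else []
        if len(us):print(v,us[0],us[-1],onplane(c,[[(us[0]+us[-1])/2,v]],65)[0].round(1))
E
python3 bar.py
```

```text
wrist1 mid [461.9 235.9  64. ] nose [477.1 169.   64.1] tail [446.8 302.9  64. ] head -77.25 slope -0.001 len 137.3 0.71 4459
side0 mid [459.  233.7  64.9] nose [474.2 165.7  65. ] tail [443.8 301.6  64.8] head -77.38 slope -0.002 len 139.3 2.71 544
scene0 mid [463.7 234.9  63.7] nose [478.8 166.4  63.5] tail [448.6 303.3  63.9] head -77.57 slope 0.003 len 140.2 2.24 583
235 292 347 [452.5 277.2  65. ]
250 303 336 [455.6 263.9  65. ]
280 303 335 [461.5 236.1  65. ]
295 304 335 [465.3 221.9  65. ]
310 304 335 [468.7 207.1  65. ]
325 290 347 [471.3 191.8  65. ]
340 304 334 [475.3 176.3  65. ]
```

Run:
```python
from h import *
Rt=Rdown(-77.35); ax=Rt[:,2]; mid=np.array([462,235.5,65]); g=mid-ax*25
for tag in('wrist1','side0'):
    p,d,c=load(tag); m=(p[:,:,2]>120)&(p[:,:,1]<60)&(d>0)
    if tag=='side0': m[:,230:]=0
    v,u=np.nonzero(m); P=cloud(c,d,np.c_[u,v]); P=P[P[:,2]>15]
    q=(P-g)@Rt
    for lo,hi in((15,60),(60,110),(110,180)):
        k=(P[:,2]>lo)&(P[:,2]<hi)
        if k.any(): print(tag,lo,hi,'y',q[k,1].min().round(),q[k,1].max().round(),'z',q[k,2].min().round(),q[k,2].max().round())
    # all non-barrel points within the body's footprint
    v,u=np.nonzero(d>0);P=cloud(c,d,np.c_[u,v]);q=(P-g)@Rt
    k=(abs(q[:,2])<45)&(abs(q[:,1])<100)&(P[:,2]>100)&(P[:,2]<180)
    print(tag,k.sum(), q[k].min(0) if k.any() else '', q[k].max(0) if k.any() else '')
print('target TCP',(g-[0,0,19]).round(1),delta(g-[0,0,19],Rt), delta(g+[0,0,41],Rt))
```

```text
wrist1 15 60 y -211.0 -117.0 z -120.0 52.0
wrist1 60 110 y -178.0 -143.0 z -107.0 31.0
wrist1 110 180 y -225.0 -144.0 z -106.0 32.0
wrist1 0  
side0 15 60 y -265.0 -121.0 z -102.0 69.0
side0 60 110 y -242.0 -143.0 z -89.0 56.0
side0 110 180 y -242.0 -148.0 z -101.0 56.0
side0 0  
target TCP [456.5 259.9  46. ] (array([166.54,   3.52,  23.19]), array([0.0039, 0.0014, 0.0048])) (array([106.54,   3.23,  23.28]), array([0.0039, 0.0014, 0.0048]))
```

>>> servo_tool(steps="10 2 10 0.004 0.001 0.005 95; 25 1.5 13 0 0 0 95; 30 0 0 0 0 0 95; 30 0 0 0 0 0 95; 10 0 0 0 0 0 95; 0 0 0 0 0 0 95; 0 0 0 0 0 0 95; 0 0 0 0 0 0 95")

```text
t: 2.6
eef_pos: [457.0, 263.3, 108.0]
tcp_rot: [1.734, 1.564, 0.388]
ft_force: [0.2, -0.2, -0.2]
opening: 0.998
```

Run:
```python
from h import *
print(delta([456.5,259.9,46],Rdown(-77.35)))
grab('wrist','wrist2')
```

```text
(array([62.01, -1.7 ,  3.3 ]), array([ 0.0049, -0.0011, -0.0065]))
```

View pics/wrist2.png

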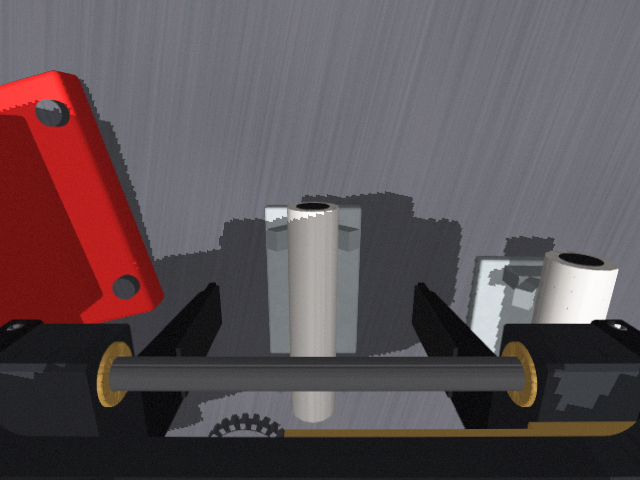

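The barrel sits at columns 288–338 between the open fingers, with its tail socket at (313,206). The jaws are about 2 mm off centre, so I'll correct that while descending.

>>> servo_tool(steps="20 -1 2 0.005 0 -0.006 95; 20 -0.7 1.5 0 0 0 95; 14 0 0 0 0 0 95; 8 0 0 0 0 0 95; 0 0 0 0 0 0 95; 0 0 0 0 0 0 95; 0 0 0 0 0 0 95; 0 0 0 0 0 0 95")

```text
t: 3.45
eef_pos: [460.2, 261.6, 51.5]
tcp_rot: [1.818, 1.557, 0.469]
ft_force: [-0.3, 0.4, 0.6]
opening: 0.998
```

Run:
```python
from h import *
print(delta([456.5,259.9,46],Rdown(-77.35)))
p,d,c=grab('wrist','wrist3')
from bar import barrel
A,n,e0,e1,sd,N=barrel('wrist3',(240,100,390,350));print(A,n,e1,np.degrees(np.arctan2(-n[1],-n[0])),sd,N)
```

```text
(array([ 5.4 , -4.05,  0.91]), array([ 0.0004, -0.0034, -0.0136]))
[451.89215149 279.60088355  63.95342066] [-0.22155389  0.97513112 -0.00576011] [446.56378673 303.05275964  63.81489007] -77.19946741613613 0.9498449570878287 7451
```

View pics/wrist3.png

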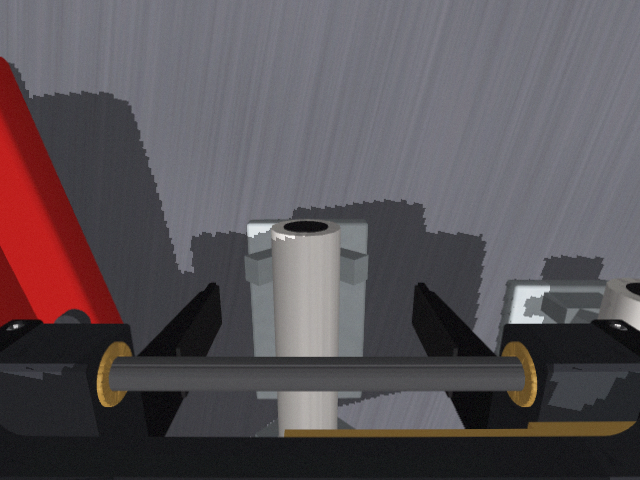

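>>> servo_tool(steps="2 -2 0.5 0 -0.003 -0.013 95; 2 -1.5 0.4 0 0 0 95; 1 -0.5 0 0 0 0 95; 0 0 0 0 0 0 95; 0 0 0 0 0 0 95; 0 0 0 0 0 0 95; 0 0 0 0 0 0 95; 0 0 0 0 0 0 95")

```text
t: 4.3
eef_pos: [456.3, 259.8, 46.5]
tcp_rot: [2.549, 1.57, 1.199]
ft_force: [-0.2, -0.2, -0.4]
opening: 0.995
```

Run:
```python
from h import *
print(delta([456.5,259.9,46],Rdown(-77.35)),sensors.state()['qvel'].round(3))
```

```text
(array([ 0.51,  0.18, -0.03]), array([ 0.0004, -0.0003, -0.0002])) [ 0.001 -0.    -0.002  0.002  0.001  0.001]
```

>>> servo_tool(steps="0 0 0 0 0 0 20; 0 0 0 0 0 0 20; 0 0 0 0 0 0 20; 0 0 0 0 0 0 20; 0 0 0 0 0 0 20; 0 0 0 0 0 0 20; 0 0 0 0 0 0 20; 0 0 0 0 0 0 20")

```text
t: 5.1
eef_pos: [456.4, 259.9, 46.6]
tcp_rot: [2.276, 1.57, 0.926]
ft_force: [-0.1, 0.6, 0.0]
opening: 0.383
```

Run:
```python
from h import *
s=sensors.state();print(delta([456.5,259.9,46],Rdown(-77.35)),s['moment'])
```

```text
(array([ 0.58,  0.11, -0.02]), array([ 0.0004, -0.0003, -0.0004])) [-0.04167544  0.00490085  0.01342758]
```

>>> servo_tool(steps="0 0 0 0 0 0 10; 0 0 0 0 0 0 10; 0 0 0 0 0 0 10; 0 0 0 0 0 0 10; -5 0 0 0 0 0 10; -5 0 0 0 0 0 10; 0 0 0 0 0 0 10; 0 0 0 0 0 0 10")

```text
t: 5.9
eef_pos: [455.4, 259.5, 56.6]
tcp_rot: [-1.563, 1.568, -2.913]
ft_force: [1.7, -0.7, -6.4]
opening: 0.308
```

Run:
```python
from h import *
s=sensors.state();print(delta([456.5,259.9,46],Rdown(-77.35)),s['moment'],s['ft_force'])
```

```text
(array([10.55,  1.19, -0.14]), array([0.0004, 0.    , 0.0024])) [0.05406778 0.02529732 0.01772647] [ 1.66775955 -0.74610678 -6.41254005]
```

>>> servo_tool(steps="-30 0 0 0 0 0 10; -40 0 0 0 0 0 10; -40 -3 10 0 0 0 10; -30 -4 40 0 0 0 10; -30 -4 45 0 0 0 10; -20 -4 45 0 0 0 10; -20 -4 45 0 0 0 10; -20 -4 45 0 0 0 10")

```text
t: 6.7
eef_pos: [480.9, 32.5, 287.7]
tcp_rot: [-1.505, 1.559, -2.847]
ft_force: [1.0, 0.3, -7.4]
opening: 0.309
```

Run:
```python
from h import *
s=sensors.state();print(delta([535.3,-261,300],Rdown(-75)),s['ft_force'],s['eef_pos'])
```

```text
(array([-11.87, -13.73, 298.21]), array([-0.033 ,  0.0006,  0.0117])) [ 1.02972033  0.30013299 -7.38659034] [480.88979537  32.51039036 287.74296129]
```

>>> servo_tool(steps="-3 -2 45 -0.015 0 0.005 10; -3 -2 45 -0.015 0 0.005 10; -3 -2 45 0 0 0 10; -3 -2 45 0 0 0 10; 0 -2 45 0 0 0 10; 0 -2 25 0 0 0 10; 0 0 10 0 0 0 10; 0 0 0 0 0 0 10")

```text
t: 7.5
eef_pos: [531.8, -237.5, 300.3]
tcp_rot: [-2.225, 1.568, 2.742]
ft_force: [0.1, 0.2, -6.5]
opening: 0.308
```

Run:
```python
from h import *
s=sensors.state();print(delta([535.3,-261,300],Rdown(-75)),s['ft_force'],s['eef_pos'],s['qvel'].round(3))
grab('wrist','wrist4')
```

```text
(array([ 0.24, -2.48, 23.65]), array([-0.008 , -0.0017,  0.0022])) [ 0.14155172  0.23261469 -6.45310314] [ 531.76396775 -237.48990926  300.27911994] [-0.    -0.     0.016  0.006  0.006  0.006]
```

View pics/wrist4.png

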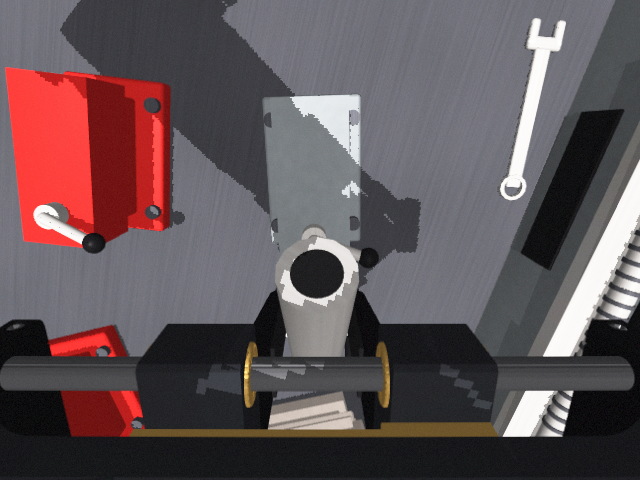

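The wrist view shows the grey casting at columns 263–360, rows 95–240. It also shows the tail face at (317,273) almost full-on, so the barrel has swung nose-down in the jaws. I'll measure that tilt and the tailstock's axis.

```bash
python3 - <<'E'
from h import *
p,R,s=pose()
P_,d,c=load('wrist4')
u,v=np.meshgrid(np.arange(270,365),np.arange(230,345));uv=np.c_[u.ravel(),v.ravel()]
P=cloud(c,d,uv); q=(P-p)@R
k=(abs(q[:,1])<25)&(q[:,0]<60)&(q[:,0]>-140); q=q[k]
print(len(q),q.min(0),q.max(0))
# bin along z
for a in range(-60,40,8):
    b=q[(q[:,2]>a)&(q[:,2]<a+8)&(abs(q[:,1])<6)]
    if len(b): print(a,np.percentile(b[:,0],[5,50,95]).round(1))
# tailstock top
v,u=np.mgrid[60:300,230:400];P=cloud(c,d,np.c_[u.ravel(),v.ravel()])
for lo,hi in((120,145),(18,34)):
  Q=P[(P[:,2]>lo)&(P[:,2]<hi)]
  r=cv2.minAreaRect(Q[:,:2].astype(np.float32));print(len(Q),r,cv2.boxPoints(r).round(1).tolist(),np.median(Q[:,2]))
E
python3 - <<'E'
import cv2
p=cv2.imread('pics/wrist4.png');cv2.imwrite('pics/w4c.png',cv2.resize(p[80:350,230:400],None,fx=3,fy=2.2*1,interpolation=cv2.INTER_CUBIC))
E
```

```text
8821 [-56.8410326  -20.42651682 -43.90478324] [ 1.80371635 22.01013175 23.81413287]
-44 [-43.  -39.2 -35. ]
-36 [-51.6 -47.7 -43.4]
-28 [-55.7 -53.6 -51.4]
-20 [-51.8 -48.5 -45. ]
-12 [-44.5 -41.2 -37.5]
-4 [-37.4 -34.  -30.6]
4 [-29.9 -28.9 -27.8]
10737 ((518.4271240234375, -200.74081420898438), (66.14598083496094, 141.14334106445312), 16.264768600463867) [[466.8999938964844, -142.3000030517578], [506.3999938964844, -277.79998779296875], [569.9000244140625, -259.20001220703125], [530.4000244140625, -123.69999694824219]] 132.3333214203517
2797 ((519.7168579101562, -205.17459106445312), (109.88619995117188, 170.36973571777344), 16.247129440307617) [[443.1000061035156, -138.8000030517578], [490.79998779296875, -302.29998779296875], [596.2999877929688, -271.6000061035156], [548.5999755859375, -108.0]] 25.157985993113925
```

View pics/w4c.png

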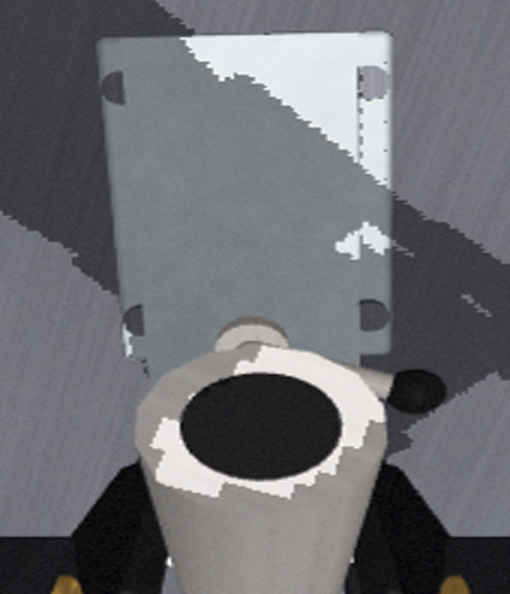

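Depth gives a nose-down swing of about 43° about the jaw axis, because the grip was 25 mm behind the centre of mass. My plan is to pitch the tool so the barrel is nearly level, lay it back in its stand, and regrip it at mid-length.

>>> servo_tool(steps="0 0 0 0 -0.05 0 10; 0 0 0 0 -0.09 0 10; 0 0 0 0 -0.1 0 10; 0 0 0 0 -0.1 0 10; 0 0 0 0 -0.1 0 10; 0 0 0 0 -0.1 0 10; 0 0 0 0 -0.05 0 10; 0 0 0 0 0 0 10")

```text
t: 8.35
eef_pos: [528.9, -222.8, 299.7]
tcp_rot: [0.004, 0.969, -1.302]
ft_force: [0.3, 0.5, -6.4]
opening: 0.309
```

```bash
cat > tilt.py <<'E'
from h import *
import sys
p,R,s=pose(); P_,d,c=grab('wrist',sys.argv[1])
v,u=np.mgrid[100:345,260:380];P=cloud(c,d,np.c_[u.ravel(),v.ravel()])
q=(P-p)@R; k=(abs(q[:,1])<25)&(q[:,0]<20)&(q[:,0]>-140)&(q[:,2]<25)&(q[:,2]>-90)
P=P[k];q=q[k]
# topmost ridge in the plane y=0
b=q[abs(q[:,1])<4]
for a in range(-72,25,6):
    e=b[(b[:,2]>a)&(b[:,2]<a+6)]
    if len(e): print(a+3,np.percentile(e[:,0],[5,50]).round(1),end=' | ')
print()
hd=R[:,0]; print('tool x',hd.round(3),'tool z',R[:,2].round(3),'pos',p.round(1),'joints',np.round(s['joints'],2),'F',s['ft_force'].round(1),s['t'])
E
python3 tilt.py wrist5
```

```text
-45 [-38.1 -36.2] | -39 [-44.9 -41.4] | -33 [-51.1 -48. ] | -27 [-56.1 -53.7] | -21 [-55.  -52.4] | -15 [-49.4 -47.1] | -9 [-43.6 -41.5] | -3 [-38.2 -35.9] | 3 [-33.  -31.6] | 
tool x [ 0.15  -0.546 -0.825] tool z [ 0.215 -0.796  0.566] pos [ 528.9 -222.8  299.7] joints [-0.29  0.26  1.82 -0.7   0.84 -0.13] F [ 0.3  0.5 -6.4] 8.35
```

View pics/wrist5.png

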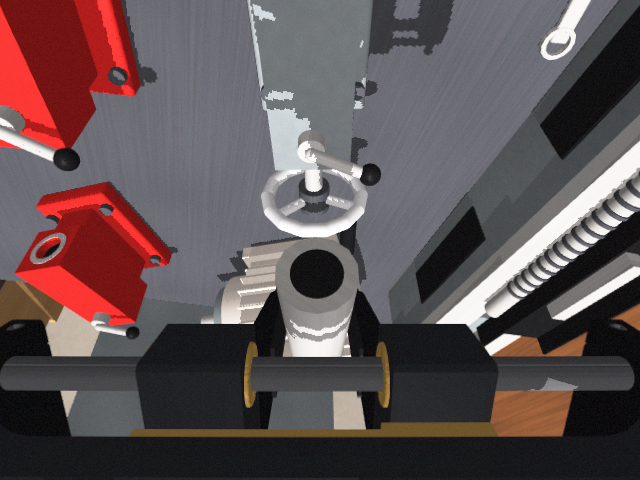

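```bash
cat > ret.py <<'E'
from h import *
import sys
Rt=Rdown(-77.35)@Ro.from_euler('y',-0.602).as_matrix()
h=np.radians(-77.35);ax=np.array([np.cos(h),np.sin(h),0])
def tgt(z): return np.array([462,235.5,z])-25*ax+19*Rt[:,0]
for z in map(float,sys.argv[1:]): print(z,tgt(z).round(1),delta(tgt(z),Rt))
E
python3 ret.py 300 140 80
```

```text
300.0 [458.9 249.4 284.3] (array([-254.92,   56.12, -400.4 ]), array([ 0.0355, -0.0018, -0.0272]))
140.0 [458.9 249.4 124.3] (array([-122.89,   55.74, -490.77]), array([ 0.0355, -0.0018, -0.0272]))
80.0 [458.9 249.4  64.3] (array([ -73.37,   55.59, -524.66]), array([ 0.0355, -0.0018, -0.0272]))
```

>>> servo_tool(steps="-6 1 -9 0 0 0 10; -12 3 -19 0 0 0 10; -18 4 -28 0 0 0 10; -20 4 -31 0 0 0 10; -20 4 -31 0 0 0 10; -20 4 -31 0 0 0 10; -20 4 -31 0 0 0 10; -20 4 -31 0 0 0 10")

```text
t: 9.2
eef_pos: [488.1, 36.2, 296.5]
tcp_rot: [0.014, 0.985, -1.304]
ft_force: [0.9, 1.2, -5.7]
opening: 0.309
```

>>> servo_tool(steps="-20 4 -31 0 0 0 10; -20 4 -31 0 0 0 10; -20 4 -31 0.01 0 -0.01 10; -18 4 -28 0.01 0 -0.01 10; -12 3 -20 0.01 0 0 10; -7 1 -10 0 0 0 10; -3 0 -4 0 0 0 10; 0 0 0 0 0 0 10")

```text
t: 10.0
eef_pos: [458.0, 235.8, 296.8]
tcp_rot: [0.014, 1.003, -1.336]
ft_force: [1.1, 0.2, -5.9]
opening: 0.309
```

```bash
python3 ret.py 300 140 80; python3 tilt.py wrist6
```

```text
300.0 [458.9 249.4 284.3] (array([  3.49,   3.76, -17.7 ]), array([-0.0027, -0.0345, -0.0075]))
140.0 [458.9 249.4 124.3] (array([ 138.41,    2.53, -103.69]), array([-0.0027, -0.0345, -0.0075]))
80.0 [458.9 249.4  64.3] (array([ 189.01,    2.06, -135.94]), array([-0.0027, -0.0345, -0.0075]))
-45 [-38.1 -36.1] | -39 [-44.8 -41.5] | -33 [-51.3 -48. ] | -27 [-56.1 -53.7] | -21 [-55.1 -52.4] | -15 [-49.5 -46.9] | -9 [-43.8 -41.4] | -3 [-38.4 -36. ] | 3 [-33.1 -31.4] | 
tool x [ 0.125 -0.523 -0.843] tool z [ 0.182 -0.823  0.537] pos [458.  235.8 296.8] joints [ 0.61  0.37  1.65 -0.53  1.38  0.56] F [ 1.1  0.2 -5.9] 10.0
```

View pics/wrist6.png

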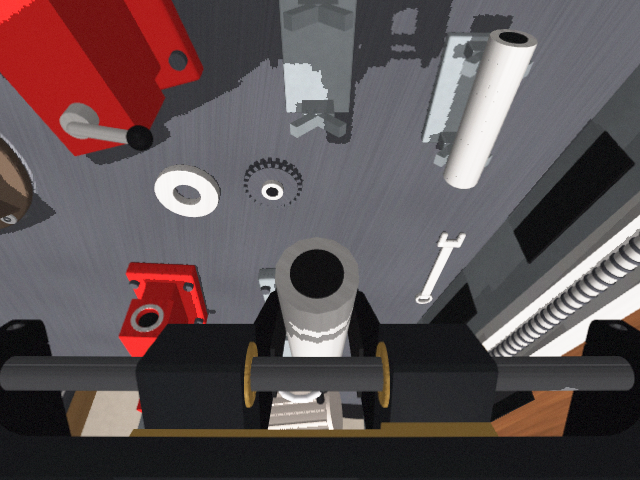

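The wrist view shows the empty V-stand at (318,80) and the barrel still at the same angle in the jaws, tail at (317,273). I'll descend towards the stand.

>>> servo_tool(steps="5 1 -8 0 -0.02 -0.007 10; 15 1 -13 0 -0.015 0 10; 24 0.5 -18 0 0 0 10; 28 0 -20 0 0 0 10; 28 0 -20 0 0 0 10; 24 0 -14 0 0 0 10; 12 0 -8 0 0 0 10; 0 0 0 0 0 0 10")

```text
t: 10.85
eef_pos: [461.5, 237.7, 120.3]
tcp_rot: [0.005, 0.964, -1.356]
ft_force: [-0.4, -1.0, -5.3]
opening: 0.312
```

```bash
python3 ret.py 140 95 80; python3 tilt.py wrist7
```

```text
140.0 [458.9 249.4 124.3] (array([-10.09,  -0.13,  -7.54]), array([-0.0101,  0.0049,  0.0034]))
95.0 [458.9 249.4  79.3] (array([ 26.87,  -0.26, -33.21]), array([-0.0101,  0.0049,  0.0034]))
80.0 [458.9 249.4  64.3] (array([ 39.19,  -0.3 , -41.76]), array([-0.0101,  0.0049,  0.0034]))
-45 [-38.4 -36.9] | -39 [-45.  -41.9] | -33 [-51.2 -48.2] | -27 [-56.7 -53.9] | -21 [-56.1 -53.4] | -15 [-50.2 -47.7] | -9 [-44.5 -41.8] | -3 [-38.5 -36. ] | 3 [-32.8 -31.1] | 
tool x [ 0.122 -0.557 -0.821] tool z [ 0.17  -0.804  0.57 ] pos [461.5 237.7 120.3] joints [ 0.62  0.61  1.81 -0.63  1.09  0.82] F [-0.4 -1.  -5.3] 10.85
```

>>> servo_tool(steps="-4 0 -10 -0.01 0.004 0.003 10; 5 0 -10 0 0 0 10; 10 0 -8 0 0 0 10; 10 0 -7 0 0 0 10; 6 0 -3 0 0 0 10; 0 0 0 0 0 0 10; 0 0 0 0 0 0 10; 0 0 0 0 0 0 10")

```text
t: 11.7
eef_pos: [459.9, 256.3, 77.2]
tcp_rot: [0.012, 0.97, -1.339]
ft_force: [-0.4, 0.5, -6.9]
opening: 0.311
```

```bash
python3 ret.py 95 80 65; python3 tilt.py wrist8
```

```text
95.0 [458.9 249.4  79.3] (array([ 1.94, -2.52,  6.6 ]), array([-0.0025, -0.0016, -0.0063]))
80.0 [458.9 249.4  64.3] (array([14.32, -2.62, -1.87]), array([-0.0025, -0.0016, -0.0063]))
65.0 [458.9 249.4  49.3] (array([ 26.7 ,  -2.72, -10.35]), array([-0.0025, -0.0016, -0.0063]))
-57 [19.3 19.6] | -51 [12.3 15.9] | -45 [-38.4   5.5] | -39 [-45.  -41.1] | -33 [-51.3 -48.1] | -27 [-56.5 -53.9] | -21 [-55.9 -53.4] | -15 [-50.2 -47.5] | -9 [-44.3 -41.5] | -3 [-38.5 -35.8] | 3 [-33.1 -31.3] | 
tool x [ 0.13  -0.55  -0.825] tool z [ 0.178 -0.806  0.565] pos [459.9 256.3  77.2] joints [ 0.65  0.68  1.81 -0.65  1.03  0.88] F [-0.4  0.5 -6.9] 11.7
```

View pics/wrist8.png

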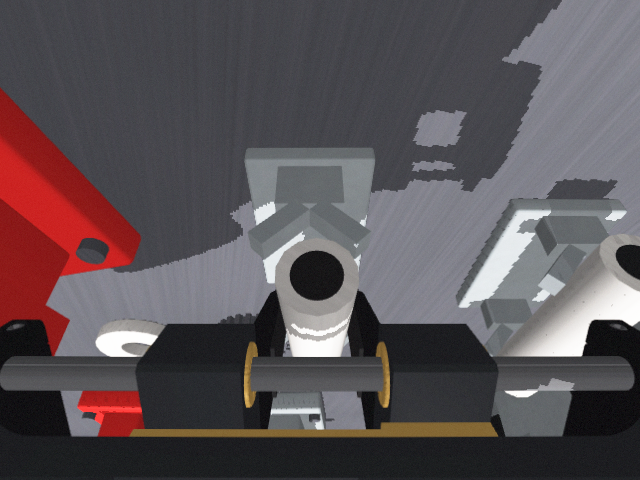

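The barrel is above the stand, with the rear V post at (305,225). I'll lower it a little at a time.

>>> servo_tool(steps="5 -1.5 0 -0.002 0 -0.006 10; 5 -1 -1 0 0 0 10; 3 0 -1 0 0 0 10; 0 0 0 0 0 0 10; 0 0 0 0 0 0 10; 0 0 0 0 0 0 10; 0 0 0 0 0 0 10; 0 0 0 0 0 0 10")

```text
t: 12.55
eef_pos: [458.7, 249.2, 66.0]
tcp_rot: [0.002, 0.969, -1.35]
ft_force: [-1.3, -0.0, -4.2]
opening: 0.309
```

```bash
python3 ret.py 80 70 65; python3 tilt.py wrist9
```

```text
80.0 [458.9 249.4  64.3] (array([ 1.26,  0.21, -1.04]), array([-0.0018, -0.0005, -0.    ]))
70.0 [458.9 249.4  54.3] (array([ 9.5 ,  0.19, -6.69]), array([-0.0018, -0.0005, -0.    ]))
65.0 [458.9 249.4  49.3] (array([13.63,  0.19, -9.52]), array([-0.0018, -0.0005, -0.    ]))
-69 [19.7 19.7] | -63 [17.2 18.8] | -57 [ 8.9 12.8] | -51 [-0.1  4.2] | -45 [-38.1  -5.8] | -39 [-44.8 -40.7] | -33 [-51.5 -48.2] | -27 [-56.2 -54. ] | -21 [-55.2 -52.8] | -15 [-49.8 -47.5] | -9 [-43.8 -41.3] | -3 [-38.3 -35.9] | 3 [-32.7 -31.4] | 
tool x [ 0.124 -0.552 -0.825] tool z [ 0.179 -0.805  0.566] pos [458.7 249.2  66. ] joints [ 0.64  0.69  1.83 -0.66  1.01  0.89] F [-1.3 -0.  -4.2] 12.55
```

>>> servo_tool(steps="2 0 -1.4 0 0 0 10; 2 0 -1.4 0 0 0 10; 2 0 -1.4 0 0 0 10; 2 0 -1.4 0 0 0 10; 2 0 -1.4 0 0 0 10; 0 0 0 0 0 0 10; 0 0 0 0 0 0 10; 0 0 0 0 0 0 10")

```text
t: 13.4
eef_pos: [458.3, 249.5, 53.8]
tcp_rot: [0.002, 0.968, -1.349]
ft_force: [-2.9, 0.7, 0.3]
opening: 0.309
```

```bash
python3 ret.py 70 65; python3 tilt.py wrist10
```

```text
70.0 [458.9 249.4  54.3] (array([-0.35,  0.5 ,  0.5 ]), array([-0.0013,  0.0011, -0.0005]))
65.0 [458.9 249.4  49.3] (array([ 3.77,  0.5 , -2.34]), array([-0.0013,  0.0011, -0.0005]))
-69 [16.3 18.1] | -63 [11.2 14.7] | -57 [ 9.4 11.3] | -51 [0.6 4.8] | -45 [-36.6 -29.9] | -39 [-45.6 -41.6] | -33 [-52.3 -49.4] | -27 [-51.5 -49.5] | -21 [-47.4 -45.4] | -15 [-43.1 -41.3] | -9 [-39.  -36.9] | -3 [-34.8 -33. ] | 3 [-30.7 -29.2] | 
tool x [ 0.125 -0.553 -0.824] tool z [ 0.179 -0.804  0.567] pos [458.3 249.5  53.8] joints [ 0.64  0.71  1.83 -0.67  0.99  0.91] F [-2.9  0.7  0.3] 13.4
```

The barrel is now level to within 0.5° and resting partly on the stand. I'll lower it the last few millimetres.

>>> servo_tool(steps="1 0.3 -0.7 0 0 0 10; 1 0 -0.7 0 0 0 10; 1 0 -0.7 0 0 0 10; 0.6 0 -0.4 0 0 0 10; 0 0 0 0 0 0 10; 0 0 0 0 0 0 10; 0 0 0 0 0 0 10; 0 0 0 0 0 0 10")

```text
t: 14.25
eef_pos: [458.3, 249.3, 53.5]
tcp_rot: [0.005, 0.964, -1.347]
ft_force: [-3.1, 1.2, 2.7]
opening: 0.308
```

```bash
python3 ret.py 65; python3 tilt.py wrist11
```

```text
65.0 [458.9 249.4  49.3] (array([ 3.46,  0.61, -2.36]), array([-0.0031,  0.0052, -0.0015]))
-69 [15.7 17.9] | -63 [10.7 14.4] | -57 [ 8.7 10.9] | -51 [-0.  4.] | -45 [-36.6 -29.9] | -39 [-45.8 -41.7] | -33 [-52.6 -49.3] | -27 [-51.7 -49.7] | -21 [-47.5 -45.6] | -15 [-43.4 -41.4] | -9 [-39.2 -37.2] | -3 [-34.9 -33. ] | 3 [-30.8 -29.1] | 
tool x [ 0.126 -0.556 -0.821] tool z [ 0.177 -0.802  0.571] pos [458.3 249.3  53.5] joints [ 0.64  0.71  1.83 -0.67  0.99  0.91] F [-3.1  1.2  2.7] 14.25
```

The force has gone from −6 N to about +3 N and the axis works out at about z = 65, so the barrel is seated. I'll open the jaws and back off along the fingers.

>>> servo_tool(steps="0 0 0 0 0 0 60; 0 0 0 0 0 0 70; 0 0 0 0 0 0 80; 0 0 0 0 0 0 95; 0 0 0 0 0 0 95; 0 0 0 0 0 0 95; -10 0 0 0 0 0 95; -20 0 0 0 0 0 95")

```text
t: 15.1
eef_pos: [455.1, 265.5, 77.6]
tcp_rot: [0.003, 0.963, -1.35]
ft_force: [0.1, 0.3, 0.0]
opening: 0.925
```

>>> servo_tool(steps="-25 0 5 0 0.1 0 95; -25 0 10 0 0.12 0 95; -20 0 10 0 0.12 0 95; -20 0 10 0 0.12 0 95; -10 0 10 0 0.12 0 95; 0 0 0 0 0 0 95; 0 0 0 0 0 0 95; 0 0 0 0 0 0 95")

```text
t: 15.9
eef_pos: [455.3, 270.3, 193.5]
tcp_rot: [1.197, 1.557, -0.147]
ft_force: [-0.2, 0.1, 0.6]
opening: 0.999
```

Run:
```python
from h import *
grab('wrist','wrist12');print(delta([448.7,282,213],Rdown(-77.35)),sensors.state()['eef_pos'])
```

```text
(array([-19.83,  -3.5 , -12.6 ]), array([ 0.0064,  0.005 , -0.0121])) [455.2048073  270.46742189 193.27994605]
```

View pics/wrist12.png

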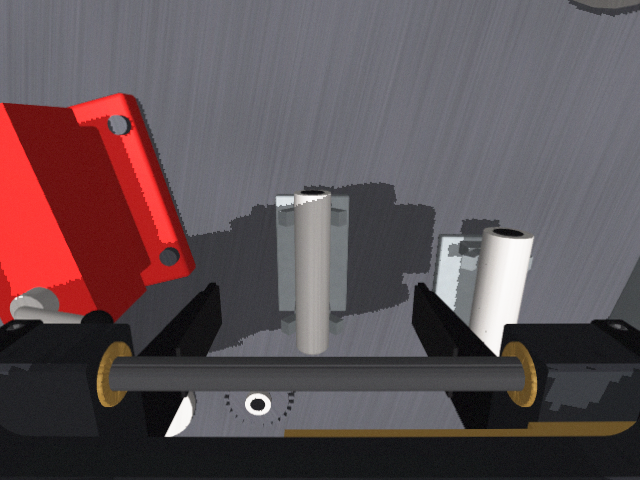

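The barrel is back in the stand, with its tail at (312,193) and nose at (312,350). I'll measure it again and regrip at its centre.

Run:
```python
from h import *
from bar import barrel
A,n,e0,e1,sd,N=barrel('wrist12',(285,183,340,356));mid=(e0+e1)/2;hd=np.degrees(np.arctan2(-n[1],-n[0]))
print('mid',mid.round(1),'nose',e0.round(1),'tail',e1.round(1),hd,n[2].round(4),np.linalg.norm(e1-e0),sd)
mid=e1-n*71.0; print('mid from tail',mid)
for z in(60,44):print(z,delta([mid[0],mid[1],z],Rdown(-77.35)))
```

```text
mid [461.9 236.1  64. ] nose [477.1 168.7  64.1] tail [446.6 303.5  64. ] -77.26736116019606 -0.0008 138.26950089836143 0.7584478578588333
mid from tail [462.26310857 234.27032728  64.01277496]
60 (array([133.44,  -2.89,  36.19]), array([ 0.0064,  0.005 , -0.0121]))
44 (array([149.44,  -3.08,  36.11]), array([ 0.0064,  0.005 , -0.0121]))
```

>>> servo_tool(steps="8 -2 12 0.006 0.005 -0.012 95; 22 -1 15 0 0 0 95; 28 0 4 0 0 0 95; 28 0 0 0 0 0 95; 22 0 0 0 0 0 95; 10 0 0 0 0 0 95; 3 0 0 0 0 0 95; 0 0 0 0 0 0 95")

```text
t: 16.75
eef_pos: [455.6, 237.9, 61.7]
tcp_rot: [-1.281, 1.557, -2.624]
ft_force: [-0.3, -0.3, -0.9]
opening: 1.0
```

Run:
```python
from h import *
print(delta([461.1,239.4,46],Rdown(-77.35)),sensors.state()['eef_pos'])
```

```text
(array([15.64,  5.92, -0.33]), array([0.0072, 0.004 , 0.0133])) [455.59291084 237.85076994  61.71659994]
```

>>> servo_tool(steps="3 3 0 0.007 0.004 0.012 95; 4 2 0 0 0 0 95; 4 1 0 0 0 0 95; 3 0 0 0 0 0 95; 1 0 0 0 0 0 95; 0 0 0 0 0 0 95; 0 0 0 0 0 0 95; 0 0 0 0 0 0 95")

```text
t: 17.55
eef_pos: [463.2, 239.9, 48.1]
tcp_rot: [1.762, 1.566, 0.412]
ft_force: [0.1, -0.1, -0.3]
opening: 1.002
```

Run:
```python
from h import *
print(delta([461.1,239.4,46],Rdown(-77.35)),sensors.state()['eef_pos'])
```

```text
(array([ 2.1 , -2.19,  0.07]), array([ 0.0001, -0.0008, -0.0043])) [463.20875655 239.94203883  48.1106256 ]
```

>>> servo_tool(steps="1 -1.2 0 0 0 -0.004 80; 1 -0.8 0 0 0 0 70; 0 0 0 0 0 0 60; 0 0 0 0 0 0 50; 0 0 0 0 0 0 40; 0 0 0 0 0 0 40; 0 0 0 0 0 0 40; 0 0 0 0 0 0 40")

```text
t: 18.35
eef_pos: [461.1, 239.5, 46.2]
tcp_rot: [2.796, 1.57, 1.446]
ft_force: [0.1, -0.2, -0.7]
opening: 0.434
```

Run:
```python
from h import *
print(delta([461.1,239.4,46],Rdown(-77.35)),sensors.state()['opening'])
```

```text
(array([ 0.16, -0.04,  0.11]), array([ 0.0001, -0.0009, -0.0003])) 0.4336776411242995
```

>>> servo_tool(steps="0 0 0 0 0 0 5; 0 0 0 0 0 0 5; 0 0 0 0 0 0 5; 0 0 0 0 0 0 5; 0 0 0 0 0 0 5; -2 0 0 0 0 0 5; -4 0 0 0 0 0 5; -4 0 0 0 0 0 5")

```text
t: 19.15
eef_pos: [459.6, 239.0, 55.4]
tcp_rot: [-1.655, 1.567, -3.005]
ft_force: [-0.9, -0.0, -6.8]
opening: 0.307
```

>>> servo_tool(steps="-7 0 0 0 0 0 5; -10 0 0 0 0 0 5; -14 0 0 0 0 0 5; -14 0 0 0 0 0 5; -14 0 0 0 0 0 5; -9 0 0 0 0 0 5; -4 0 0 0 0 0 5; 0 0 0 0 0 0 5")

```text
t: 19.95
eef_pos: [459.6, 238.9, 134.5]
tcp_rot: [-1.785, 1.568, -3.134]
ft_force: [-0.5, 0.2, -6.1]
opening: 0.306
```

```bash
python3 tilt.py wrist13
python3 - <<'E'
from h import *
print(delta([535.3,-261,300],Rdown(-74)),sensors.state()['moment'])
E
```

```text
-69 [-26.3 -22. ] | -63 [-33.7 -32.3] | -57 [-33.9 -32.8] | -51 [-33.8 -32.7] | -45 [-33.8 -32.6] | -39 [-33.6 -32.6] | -33 [-33.8 -32.7] | -27 [-33.7 -32.6] | -21 [-33.6 -32.7] | -15 [-33.6 -32.7] | -9 [-33.7 -32.6] | -3 [-33.6 -32.6] | 3 [-33.6 -32.5] | 
tool x [-0.003 -0.    -1.   ] tool z [ 0.219 -0.976 -0.001] pos [459.6 238.9 134.5] joints [0.35 0.45 1.91 0.   0.79 0.13] F [-0.5  0.2 -6.1] 19.95
(array([-166.02,  -36.07,  504.26]), array([-0.0583, -0.0006,  0.0033])) [-0.05074288  0.02287702  0.01450378]
```

View pics/wrist13.png

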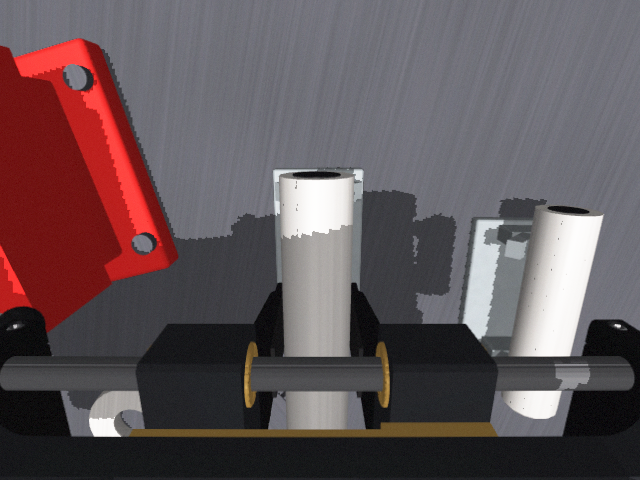

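The barrel is gripped at its middle and level: the ridge is flat to 0.2 mm, with the tail about 66 mm behind the tool. Combining the earlier views puts the mouth near (498.7, −133.2) with heading −73.7°. Next I'll check the wrist camera's lateral bias and plan the approach.

```bash
cat > pre.py <<'E'
from h import *
import sys
H=-73.74; M=np.array([498.7,-133.2,100.]); h=np.radians(H); ax=np.array([np.cos(h),np.sin(h),0])
def tgt(gap,dz=0): # gap = nose before mouth
    return M-ax*(gap+74)+np.array([0,0,-18.8+dz])
if __name__=='__main__':
    for a in sys.argv[1:]:
        g,dz=map(float,a.split(',')); print(a,tgt(g,dz).round(1),*delta(tgt(g,dz),Rdown(H)))
    s=sensors.state();print(s['t'],s['eef_pos'].round(1),'F',s['ft_force'].round(1),'M',s['moment'].round(2),'F tool',(pose()[1].T@s['ft_force']).round(1))
E
python3 pre.py 15,30 15,0
python3 - <<'E'
from h import *
P_,d,c=load('wrist13');p,R,s=pose()
v,u=np.mgrid[190:330,250:390];q=(cloud(c,d,np.c_[u.ravel(),v.ravel()])-p)@R
q=q[(q[:,0]<-17)&(q[:,2]>-60)&(q[:,2]<-35)&(abs(q[:,1])<22)]
print(q[:,1].min(),q[:,1].max(),np.percentile(q[:,1],[1,50,99]))
E
```

```text
15,30 [473.8 -47.8 111.2] [ 22.94 -48.74 282.81] [-0.0628 -0.0006  0.0033]
15,0 [473.8 -47.8  81.2] [ 52.93 -48.64 282.83] [-0.0628 -0.0006  0.0033]
20.0 [459.4 238.9 134.1] F [-0.3  0.4 -6.9] M [-0.05  0.02  0.01] F tool [ 6.9 -0.2 -0.4]
-16.339032641561264 19.32593285170998 [-13.58589292   0.6386233   15.16737692]
```

```bash
sed -i 's/498.7,-133.2/498.0,-133.4/' pre.py; python3 pre.py 25,10
```

```text
25,10 [470.3 -38.4  91.2] [ 42.94 -50.03 272.88] [-0.0628 -0.0006  0.0033]
20.0 [459.4 238.9 134.1] F [-0.3  0.4 -6.9] M [-0.05  0.02  0.01] F tool [ 6.9 -0.2 -0.4]
```

>>> servo_tool(steps="0 -1 6 0 0 0 5; 0 -3 14 0 0 0 5; 2 -5 22 -0.01 0 0.003 5; 2 -5 28 -0.01 0 0 5; 2 -5 30 -0.01 0 0 5; 2 -5 30 -0.01 0 0 5; 2 -5 30 -0.01 0 0 5; 2 -5 30 -0.01 0 0 5")

```text
t: 20.8
eef_pos: [469.9, 36.4, 118.4]
tcp_rot: [-1.732, 1.564, -3.014]
ft_force: [-0.3, 0.1, -5.5]
opening: 0.311
```

```bash
python3 pre.py 25,10
```

```text
25,10 [470.3 -38.4  91.2] [ 27.25 -20.65  71.81] [ 0.0041 -0.001   0.0064]
20.8 [469.9  36.4 118.4] F [-0.3  0.1 -5.5] M [-0.02 -0.    0.05] F tool [ 5.5 -0.3 -0.2]
```

>>> servo_tool(steps="4 -4 20 0.004 0 0.006 5; 4 -4 18 0 0 0 5; 4 -4 14 0 0 0 5; 4 -3 9 0 0 0 5; 3 -2 4 0 0 0 5; 0 0 0 0 0 0 5; 0 0 0 0 0 0 5; 0 0 0 0 0 0 5")

```text
t: 21.6
eef_pos: [468.4, -40.6, 96.5]
tcp_rot: [-2.078, 1.566, 2.912]
ft_force: [0.0, 0.1, -6.1]
opening: 0.309
```

```bash
python3 pre.py 25,10 25,0; python3 tilt.py wrist14
python3 - <<'E'
from h import *
p,d,c=grab('scene','scene14');q,_,_=grab('side','side14')
cv2.imwrite('pics/s14.png',np.vstack([cv2.resize(p[180:310,180:440],(780,390)),cv2.resize(q[150:270,240:440],(780,468))[:200]]))
cv2.imwrite('pics/s14.png',cv2.resize(p[170:310,180:440],(780,420),interpolation=cv2.INTER_CUBIC))
cv2.imwrite('pics/s14b.png',cv2.resize(q[150:280,230:430],(800,520),interpolation=cv2.INTER_CUBIC))
E
```

```text
25,10 [470.3 -38.4  91.2] [ 5.33  2.43 -1.68] [-0.0062 -0.0026  0.0046]
25,0 [470.3 -38.4  81.2] [15.33  2.47 -1.65] [-0.0062 -0.0026  0.0046]
21.6 [468.4 -40.6  96.5] F [ 0.   0.1 -6.1] M [-0.01  0.05  0.01] F tool [ 6.1  0.1 -0.1]
-63 [-33.9 -32.4] | -57 [-33.8 -32.7] | -51 [-33.7 -32.7] | -45 [-33.9 -32.7] | -39 [-33.7 -32.7] | -33 [-33.8 -32.7] | -27 [-33.8 -32.8] | -21 [-33.9 -32.8] | -15 [-33.7 -32.7] | -9 [-33.8 -32.6] | -3 [-33.7 -32.7] | 3 [-33.4 -32.6] | 
tool x [-0.005  0.001 -1.   ] tool z [ 0.274 -0.962 -0.003] pos [468.4 -40.6  96.5] joints [-0.23  0.45  2.05  0.    0.64 -0.5 ] F [ 0.   0.1 -6.1] 21.6
```

View pics/s14.png

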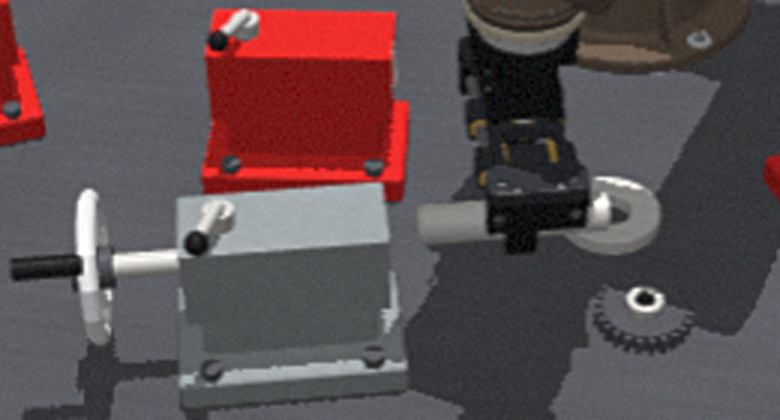

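View pics/s14b.png

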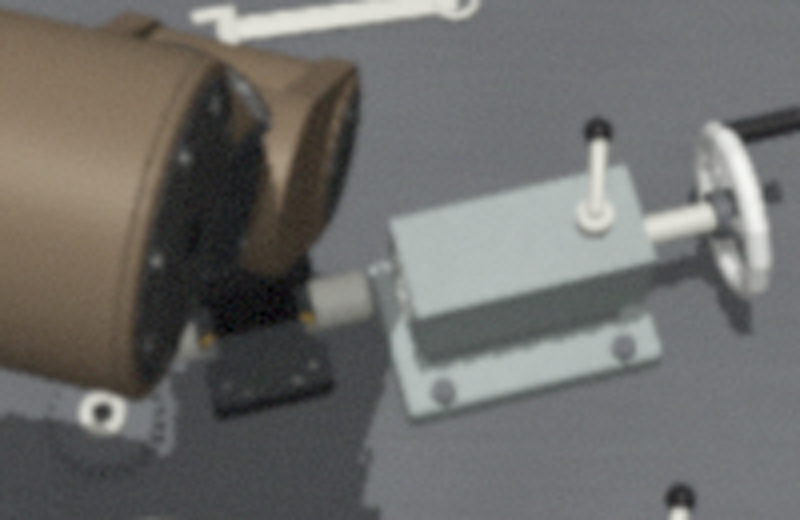

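View pics/wrist14.png

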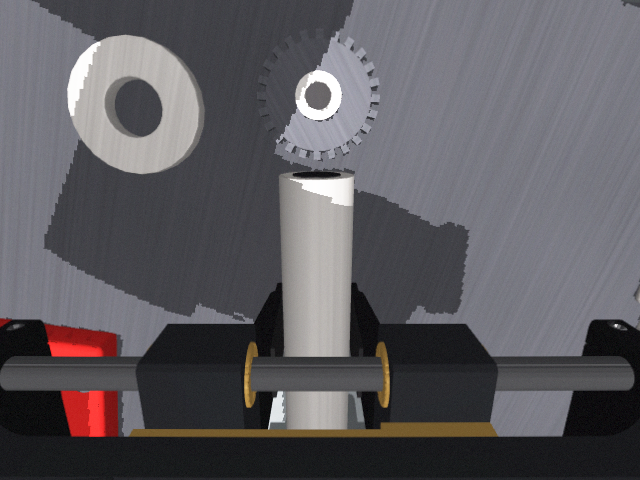

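Both views agree: the barrel is level, in line with the casting, and its nose is about 25 mm short of the mouth. I'll check the lateral offset in the fixed cameras, with barrel and casting in the same picture so that bias cancels.

Run:
```python
from h import *
p,R,s=pose(); h=np.radians(-73.74);ax=np.array([np.cos(h),np.sin(h),0]);lat=np.array([-np.sin(h),np.cos(h),0])
g=p+19*np.array([0,0,1.])
for tag,bb,tb in(('scene14',(320,235,340,255),(238,225,312,300)),('side14',(308,215,324,235),(320,185,400,250))):
    P_,d,c=load(tag)
    def pts(b):
        v,u=np.mgrid[b[1]:b[3],b[0]:b[2]];return cloud(c,d,np.c_[u.ravel(),v.ravel()])
    from scipy.optimize import least_squares
    B=pts(bb);B=B[(B[:,2]>105)&(B[:,2]<150)];b=(B-p)
    l=b@lat; f=least_squares(lambda q:np.hypot(l-q[0]-q[2]*(b@ax-50),B[:,2]-q[1])-15,[0,115,0],loss='soft_l1');
    T=pts(tb);T=T[(T[:,2]>126)&(T[:,2]<137)]; t=(T-p)
    a=t@ax;lt=t@lat; mids=[]
    for k in range(105,215,10):
        e=lt[(a>k)&(a<k+10)]
        if len(e)>20: mids.append((k+5,(e.min()+e.max())/2,e.max()-e.min()))
    print(tag,'barrel lat@50,z,slope',f.x.round(2),len(B),'nose at',np.percentile(b@ax,99.5).round(1),'face at',np.percentile(a,0.3).round(1),np.median(T[:,2]).round(1)); print(np.round(mids,1).tolist())
```

```text
scene14 barrel lat@50,z,slope [ 1.0900e+00  1.1479e+02 -2.0000e-02] 264 nose at 72.3 face at 98.1 132.4
[[110.0, 3.6, 67.6], [120.0, 5.0, 71.0], [130.0, 5.0, 68.6], [140.0, 4.9, 69.3], [150.0, 5.3, 67.6], [160.0, 5.2, 69.2], [170.0, 4.6, 71.2], [180.0, 5.7, 67.6], [190.0, 5.7, 67.2], [200.0, 6.3, 70.3], [210.0, 5.3, 70.0]]
side14 barrel lat@50,z,slope [ -1.41 114.71  -0.  ] 170 nose at 73.6 face at 70.1 132.6
[[110.0, 0.3, 68.4], [120.0, 0.2, 68.2], [130.0, -1.6, 65.9], [140.0, -0.3, 67.9], [150.0, 0.2, 67.7], [160.0, 0.3, 67.3], [170.0, 0.5, 67.5], [180.0, 1.2, 68.4], [190.0, -0.3, 65.9], [200.0, 0.6, 68.0], [210.0, 0.3, 67.2]]
```

The lateral correction needed is about +2.4 mm by wrist, +4.1 by scene and +1.6 by side. I'll use about 2.6 mm and advance.

>>> servo_tool(steps="3 1 -1 -0.006 -0.003 0.005 5; 4 1 -0.5 0 0 0 5; 4 0.6 0 0 0 0 5; 3 0 0 0 0 0 5; 1 0 0 0 0 0 5; 0 0 0 0 0 0 5; 0 0 0 0 0 0 5; 0 0 0 0 0 0 5")

```text
t: 22.55
eef_pos: [471.0, -37.5, 80.2]
tcp_rot: [0.916, 1.569, -0.369]
ft_force: [0.1, -0.4, -7.2]
opening: 0.31
```

```bash
python3 pre.py 25,0 5,0
```

```text
25,0 [470.3 -38.4  81.2] [-1.   -0.89  0.59] [ 0.0019  0.0009 -0.0011]
5,0 [475.9 -57.6  81.2] [-0.98 -0.92 20.59] [ 0.0019  0.0009 -0.0011]
22.55 [471.  -37.5  80.2] F [ 0.1 -0.4 -7.2] M [-0.04  0.07 -0.01] F tool [ 7.2 -0.1  0.4]
```

>>> servo_tool(steps="-0.6 -0.4 1 0.002 0 -0.001 5; -0.4 -0.3 3 0 0 0 5; 0 0 4 0 0 0 5; 0 0 4 0 0 0 5; 0 0 4 0 0 0 5; 0 0 2 0 0 0 5; 0 0 1 0 0 0 5; 0 0 0 0 0 0 5")

```text
t: 23.35
eef_pos: [476.3, -58.2, 81.7]
tcp_rot: [0.564, 1.569, -0.724]
ft_force: [-0.2, 0.2, -6.7]
opening: 0.305
```

```bash
python3 pre.py 5,0 -5,0
```

```text
5,0 [475.9 -57.6  81.2] [ 0.49 -0.24 -0.76] [-0.001   0.0014 -0.0009]
-5,0 [478.7 -67.2  81.2] [ 0.5  -0.23  9.24] [-0.001   0.0014 -0.0009]
23.35 [476.3 -58.2  81.7] F [-0.2  0.2 -6.7] M [-0.08  0.04 -0.02] F tool [ 6.7 -0.1 -0.3]
```

Height and lateral position are both within 0.5 mm. I'll enter slowly, watching the forces.

>>> servo_tool(steps="0.3 0 1 0 0.001 0 5; 0.1 0 1.5 0 0 0 5; 0 0 1.5 0 0 0 5; 0 0 1.5 0 0 0 5; 0 0 1.5 0 0 0 5; 0 0 1.5 0 0 0 5; 0 0 1 0 0 0 5; 0 0 0 0 0 0 5")

```text
t: 24.15
eef_pos: [479.1, -67.9, 81.2]
tcp_rot: [1.359, 1.57, 0.071]
ft_force: [-0.1, -0.4, -5.3]
opening: 0.307
```

```bash
python3 pre.py -5,0 -15,0
```

```text
-5,0 [478.7 -67.2  81.2] [-0.01 -0.2  -0.82] [-0.0006  0.0001 -0.0006]
-15,0 [481.5 -76.8  81.2] [-0.01 -0.19  9.18] [-0.0006  0.0001 -0.0006]
24.15 [479.1 -67.9  81.2] F [-0.1 -0.4 -5.3] M [-0.09  0.01 -0.04] F tool [ 5.3 -0.2  0.3]
```

>>> servo_tool(steps="0 0 2 0 0 0 5; 0 0 2.5 0 0 0 5; 0 0 2.5 0 0 0 5; 0 0 2.5 0 0 0 5; 0 0 2.5 0 0 0 5; 0 0 2.5 0 0 0 5; 0 0 1.5 0 0 0 5; 0 0 0 0 0 0 5")

```text
t: 24.95
eef_pos: [484.0, -84.8, 81.2]
tcp_rot: [1.355, 1.57, 0.068]
ft_force: [1.2, -0.4, -6.7]
opening: 0.312
```

```bash
python3 pre.py -20,0
python3 - <<'E'
from h import *
p,d,c=grab('scene','scene15')
cv2.imwrite('pics/s15.png',cv2.resize(p[190:310,220:420],(800,480),interpolation=cv2.INTER_CUBIC))
E
```

```text
-20,0 [482.9 -81.6  81.2] [-0.04 -0.17 -3.39] [-0.0008  0.0001 -0.0006]
24.95 [484.  -84.8  81.2] F [ 1.2 -0.4 -6.7] M [ 0.01 -0.01 -0.01] F tool [6.7 1.  0.7]
```

View pics/s15.png

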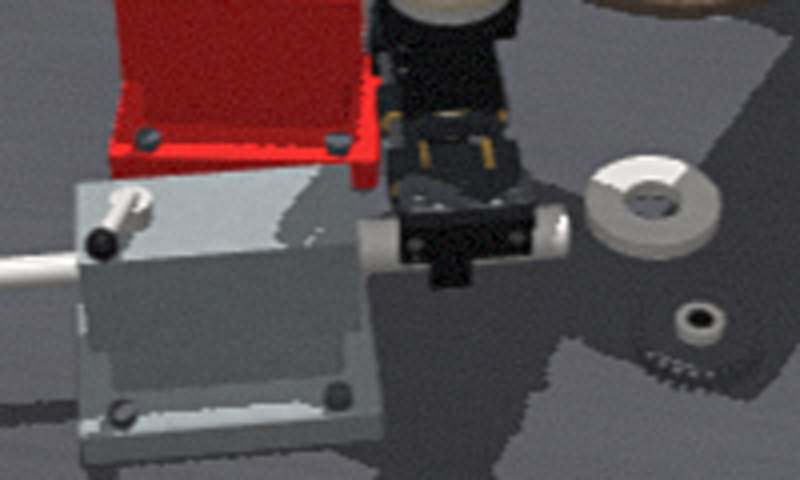

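The picture shows the nose inside the mouth, with about 23 mm in and no resistance. I'll keep going to about 57 mm.

>>> servo_tool(steps="0 -0.1 2 0 0 0 5; 0 0 3 0 0 0 5; 0 0 3 0 0 0 5; 0 0 3 0 0 0 5; 0 0 3 0 0 0 5; 0 0 2 0 0 0 5; 0 0 1 0 0 0 5; 0 0 0 0 0 0 5")

```text
t: 25.8
eef_pos: [489.0, -102.5, 81.1]
tcp_rot: [1.427, 1.57, 0.139]
ft_force: [-0.0, -0.6, -5.3]
opening: 0.309
```

```bash
python3 pre.py -57,0
```

```text
-57,0 [ 493.2 -117.1   81.2] [-0.09  0.02 15.18] [-0.0006  0.0001 -0.0005]
25.8 [ 489.  -102.5   81.1] F [-0.  -0.6 -5.3] M [-0.03 -0.01  0.02] F tool [ 5.3 -0.2  0.6]
```

>>> servo_tool(steps="0 0 2 0 0 0 5; 0 0 2.5 0 0 0 5; 0 0 2.5 0 0 0 5; 0 0 2.5 0 0 0 5; 0 0 2 0 0 0 5; 0 0 1.5 0 0 0 5; 0 0 0 0 0 0 5; 0 0 0 0 0 0 5")

```text
t: 26.6
eef_pos: [492.8, -116.0, 81.1]
tcp_rot: [1.766, 1.57, 0.479]
ft_force: [0.3, -0.2, -6.1]
opening: 0.307
```

```bash
python3 pre.py -57,0; python3 tilt.py wrist16
```

```text
-57,0 [ 493.2 -117.1   81.2] [-0.14  0.09  1.1 ] [-0.0006 -0.0001 -0.0003]
26.6 [ 492.8 -116.    81.1] F [ 0.3 -0.2 -6.1] M [-0.08  0.03  0.02] F tool [6.1 0.2 0.2]
-69 [-26.1 -19. ] | -63 [-33.7 -32.3] | -57 [-33.8 -32.7] | -51 [-33.9 -32.8] | -45 [-33.9 -32.8] | -39 [-33.9 -32.8] | -33 [-33.8 -32.8] | -27 [-33.8 -32.7] | -21 [-33.7 -32.6] | -15 [-33.7 -32.7] | -9 [-33.7 -32.7] | -3 [-33.6 -32.6] | 3 [-33.2 -32.5] | 
tool x [ 0.  0. -1.] tool z [ 0.279 -0.96  -0.   ] pos [ 492.8 -116.    81.1] joints [-0.36  0.52  1.98  0.    0.64 -0.65] F [ 0.3 -0.2 -6.1] 26.6
```

View pics/wrist16.png

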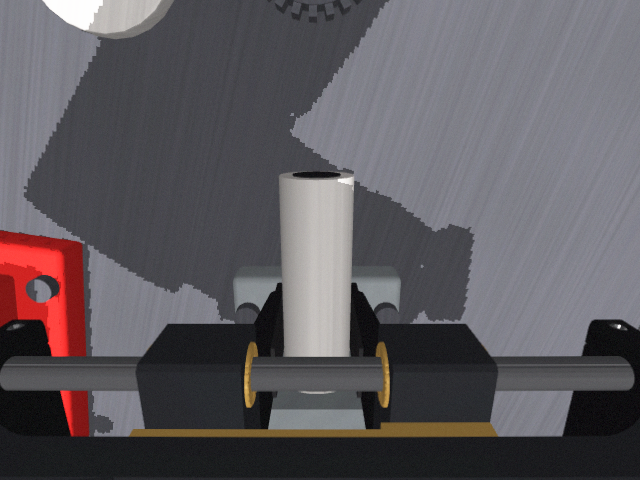

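The tool is level, the barrel is straight, and the grip force reads only the barrel's weight. About 56 mm is in the bore. I'll open, step back about 45 mm and regrip near the tail.

>>> servo_tool(steps="0 0 0 0 0 0 40; 0 0 0 0 0 0 50; 0 0 0 0 0 0 50; 0 0 -5 0 0 0 50; 0 0 -12 0 0 0 50; 0 0 -14 0 0 0 50; 0 0 -9 0 0 0 50; 0 0 -3 0 0 0 50")

```text
t: 27.45
eef_pos: [480.6, -71.2, 82.5]
tcp_rot: [1.009, 1.567, -0.279]
ft_force: [-0.4, -0.3, -0.3]
opening: 0.525
```

```bash
python3 pre.py -12,0; python3 tilt.py wrist17
```

```text
-12,0 [480.6 -73.9  81.2] [ 1.32 -0.76  2.61] [-0.0004  0.0021 -0.0034]
27.45 [480.6 -71.2  82.5] F [-0.4 -0.3 -0.3] M [-0.04  0.1   0.01] F tool [ 0.3 -0.5  0.2]
-21 [-27.3 -18.2] | -15 [-28.2 -27. ] | -9 [-28.2 -27.2] | -3 [-28.5 -27.3] | 3 [-28.8 -27.5] | 
tool x [ 0.004 -0.001 -1.   ] tool z [ 0.28  -0.96   0.002] pos [480.6 -71.2  82.5] joints [-0.28  0.49  2.03  0.    0.62 -0.57] F [-0.4 -0.3 -0.3] 27.45
```

View pics/wrist17.png

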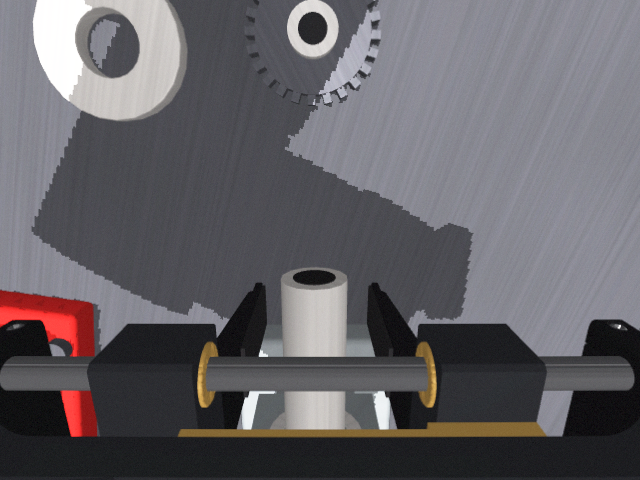

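Tail visible at (314,277), drooping about 3–4 mm as expected, and it stays in the bore. I'll lower, centre, close, then lift gently to level it.

>>> servo_tool(steps="2 -0.5 0 0 0.002 -0.003 50; 2 -0.3 0 0 0 0 50; 0.5 0 0 0 0 0 45; 0 0 0 0 0 0 5; 0 0 0 0 0 0 5; 0 0 0 0 0 0 5; 0 0 0 0 0 0 5; 0 0 0 0 0 0 5")

```text
t: 28.3
eef_pos: [480.1, -71.9, 77.5]
tcp_rot: [2.92, 1.571, 1.632]
ft_force: [-0.2, 0.8, 0.7]
opening: 0.31
```

```bash
python3 pre.py -12,0; python3 tilt.py wrist18
```

```text
-12,0 [480.6 -73.9  81.2] [-3.74 -0.04  2.03] [-0.0009 -0.0002 -0.    ]
28.3 [480.1 -71.9  77.5] F [-0.2  0.8  0.7] M [0.09 0.   0.02] F tool [-0.7  0.1 -0.8]
-21 [-32.5 -23.9] | -15 [-33. -32.] | -9 [-33.2 -32.3] | -3 [-33.5 -32.6] | 3 [-33.6 -32.5] | 
tool x [-0.  0. -1.] tool z [ 0.279 -0.96  -0.   ] pos [480.1 -71.9  77.5] joints [-0.28  0.5   2.03  0.    0.61 -0.57] F [-0.2  0.8  0.7] 28.3
```

>>> servo_tool(steps="-1 0 0 0 0 0 5; -1 0 0 0 0 0 5; -0.8 0 0 0 0 0 5; 0 0 1 0 0 0 5; 0 0 2 0 0 0 5; 0 0 3 0 0 0 5; 0 0 3 0 0 0 5; 0 0 2 0 0 0 5")

```text
t: 29.15
eef_pos: [482.9, -83.1, 79.9]
tcp_rot: [-2.294, 1.569, 2.701]
ft_force: [0.3, 1.8, -2.2]
opening: 0.308
```

```bash
python3 pre.py -23,0; python3 tilt.py wrist19
```

```text
-23,0 [483.7 -84.4  81.2] [-1.29  0.38  1.55] [-0.0007 -0.0011  0.0013]
29.15 [482.9 -83.1  79.9] F [ 0.3  1.8 -2.2] M [ 0.16  0.03 -0.01] F tool [ 2.2  0.8 -1.7]
-21 [-32.9 -24. ] | -15 [-33.3 -32.4] | -9 [-33.5 -32.5] | -3 [-33.6 -32.6] | 3 [-33.5 -32.5] | 
tool x [-0.002  0.001 -1.   ] tool z [ 0.279 -0.96  -0.001] pos [482.9 -83.1  79.9] joints [-0.31  0.5   2.02  0.    0.62 -0.59] F [ 0.3  1.8 -2.2] 29.15
```

>>> servo_tool(steps="-0.6 0.2 2 0 0 0 5; -0.4 0.1 3 0 0 0 5; 0 0 3 0 0 0 5; 0 0 3 0 0 0 5; 0 0 3 0 0 0 5; 0 0 2 0 0 0 5; 0 0 1 0 0 0 5; 0 0 0 0 0 0 5")

```text
t: 30.0
eef_pos: [488.2, -101.2, 80.6]
tcp_rot: [-2.201, 1.568, 2.794]
ft_force: [0.5, 0.1, -3.4]
opening: 0.31
```

```bash
python3 pre.py -58,0
```

```text
-58,0 [ 493.5 -118.    81.2] [-0.63  0.44 17.65] [-0.0012 -0.0015  0.0021]
30.0 [ 488.2 -101.2   80.6] F [ 0.5  0.1 -3.4] M [0.07 0.01 0.01] F tool [3.4 0.5 0. ]
```

>>> servo_tool(steps="-0.3 0.2 2 0 -0.001 0.002 5; 0 0.1 3 0 0 0 5; 0 0 3 0 0 0 5; 0 0 3 0 0 0 5; 0 0 2 0 0 0 5; 0 0 1.5 0 0 0 5; 0 0 0 0 0 0 5; 0 0 0 0 0 0 5")

```text
t: 30.8
eef_pos: [492.7, -116.3, 80.8]
tcp_rot: [-2.783, 1.57, 2.212]
ft_force: [0.4, -0.1, -4.6]
opening: 0.305
```

```bash
python3 pre.py -58,0; python3 tilt.py wrist20;  python3 - <<'E'
from h import *
p,d,c=grab('scene','scene20')
cv2.imwrite('pics/s20.png',cv2.resize(p[190:310,220:420],(800,480),interpolation=cv2.INTER_CUBIC))
E
```

```text
-58,0 [ 493.5 -118.    81.2] [-0.4   0.27  1.89] [-0.0012 -0.0006  0.0002]
30.8 [ 492.7 -116.3   80.8] F [ 0.4 -0.1 -4.6] M [0.15 0.08 0.03] F tool [4.6 0.4 0.2]
-21 [-33.  -23.6] | -15 [-33.5 -32.5] | -9 [-33.5 -32.5] | -3 [-33.6 -32.5] | 3 [-33.2 -32.4] | 
tool x [-0.     0.001 -1.   ] tool z [ 0.279 -0.96  -0.001] pos [ 492.7 -116.3   80.8] joints [-0.36  0.52  1.98  0.    0.65 -0.65] F [ 0.4 -0.1 -4.6] 30.8
```

View pics/s20.png

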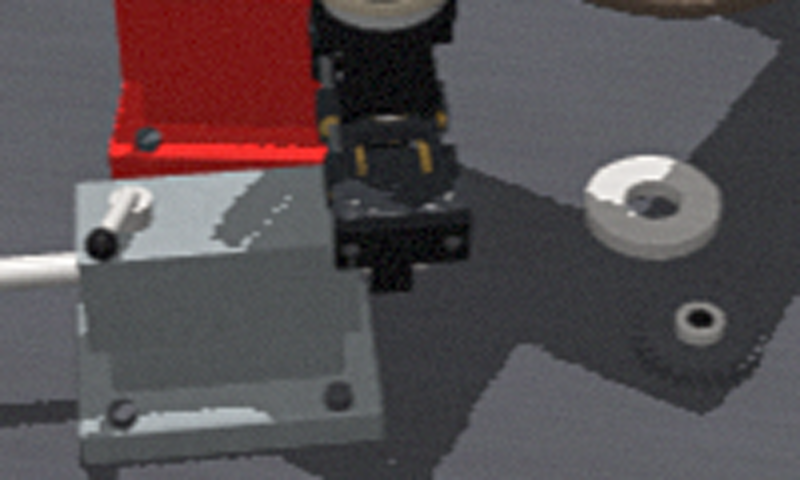

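View pics/wrist20.png

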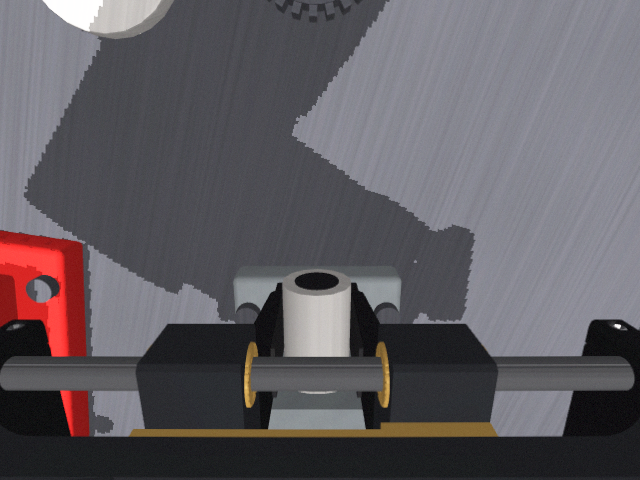

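About 101 mm is in. I'll now open, retreat clear of the tail, and shut the fingers to push on the tail face.

>>> servo_tool(steps="0 0 0 0 0 0 45; 0 0 0 0 0 0 50; 0 0 0 0 0 0 50; 0 0 -6 0 0 0 50; 0 0 -14 0 0 0 50; 0 0 -16 0 0 0 50; 0 0 -10 0 0 0 50; 0 0 -4 0 0 0 50")

```text
t: 31.7
eef_pos: [478.1, -64.1, 81.9]
tcp_rot: [1.037, 1.568, -0.251]
ft_force: [0.5, 0.7, -0.1]
opening: 0.53
```

```bash
python3 pre.py -6,0; python3 tilt.py wrist21
```

```text
-6,0 [479.  -68.1  81.2] [ 0.72 -0.29  4.14] [-0.0009  0.0013 -0.0021]
31.7 [478.1 -64.1  81.9] F [ 0.5  0.7 -0.1] M [-0.01  0.06 -0.03] F tool [ 0.1  0.7 -0.5]

tool x [ 0.002 -0.001 -1.   ] tool z [ 0.279 -0.96   0.001] pos [478.1 -64.1  81.9] joints [-0.27  0.49  2.04  0.    0.61 -0.55] F [ 0.5  0.7 -0.1] 31.7
```

View pics/wrist21.png

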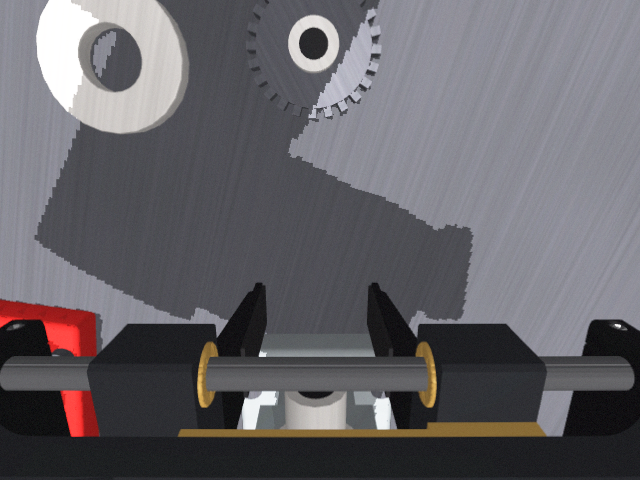

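The tail is now ahead of the finger plane, seen at (315,400) beyond the bar. I'll close the fingers.

>>> servo_tool(steps="0.5 -0.3 0 0 0.001 -0.002 0; 0 0 0 0 0 0 0; 0 0 0 0 0 0 0; 0 0 2 0 0 0 0; 0 0 2 0 0 0 0; 0 0 2 0 0 0 0; 0 0 2 0 0 0 0; 0 0 0 0 0 0 0")

```text
t: 32.55
eef_pos: [480.8, -73.3, 81.4]
tcp_rot: [0.634, 1.57, -0.654]
ft_force: [0.2, 0.3, 0.2]
opening: 0.007
```

```bash
python3 pre.py -15,0
python3 - <<'E'
from h import *
print(sensors.state()['opening']);grab('wrist','wrist22')
E
```

```text
-15,0 [481.5 -76.8  81.2] [ 0.16 -0.31  3.47] [-0.0014  0.0006 -0.0004]
32.55 [480.8 -73.3  81.4] F [0.2 0.3 0.2] M [-0.07  0.05 -0.03] F tool [-0.2  0.3 -0.2]
0.0073738201467397875
```

View pics/wrist22.png

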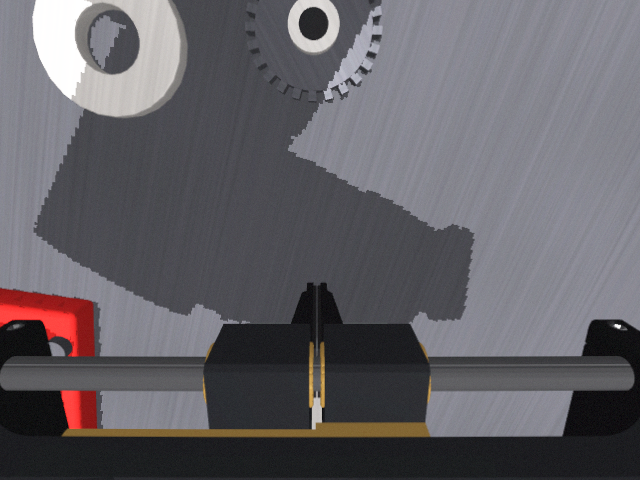

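>>> servo_tool(steps="0 -0.2 2 0 0 0 0; 0 -0.1 2 0 0 0 0; 0 0 2 0 0 0 0; 0 0 2 0 0 0 0; 0 0 2 0 0 0 0; 0 0 2 0 0 0 0; 0 0 2 0 0 0 0; 0 0 2 0 0 0 0")

```text
t: 33.4
eef_pos: [485.0, -89.6, 81.3]
tcp_rot: [-2.059, 1.571, 2.936]
ft_force: [0.4, 1.3, 0.9]
opening: 0.003
```

```bash
python3 pre.py -15,0
```

```text
-15,0 [481.5 -76.8  81.2] [  0.14   0.21 -13.28] [-0.0012 -0.      0.0001]
33.4 [485.  -89.6  81.3] F [0.4 1.3 0.9] M [ 0.16  0.08 -0.09] F tool [-0.9  0.7 -1.1]
```

Contact has just begun at about 1 N. I'll push on gently.

>>> servo_tool(steps="0 0.1 2 0 0 0 0; 0 0 2 0 0 0 0; 0 0 2 0 0 0 0; 0 0 2 0 0 0 0; 0 0 2 0 0 0 0; 0 0 1.5 0 0 0 0; 0 0 1.5 0 0 0 0; 0 0 1 0 0 0 0")

```text
t: 34.2
eef_pos: [489.1, -104.1, 81.2]
tcp_rot: [-2.281, 1.57, 2.714]
ft_force: [-0.4, 0.9, -0.2]
opening: 0.003
```

```bash
python3 pre.py -30,0;python3 - <<'E'
from h import *
p,d,c=grab('scene','scene23')
cv2.imwrite('pics/s23.png',cv2.resize(p[190:310,220:420],(800,480),interpolation=cv2.INTER_CUBIC))
E
```

```text
-30,0 [485.7 -91.2  81.2] [  0.03   0.35 -13.4 ] [-0.0013 -0.0006  0.0006]
34.2 [ 489.1 -104.1   81.2] F [-0.4  0.9 -0.2] M [ 0.08  0.09 -0.04] F tool [ 0.2 -0.1 -1. ]
```

View pics/s23.png

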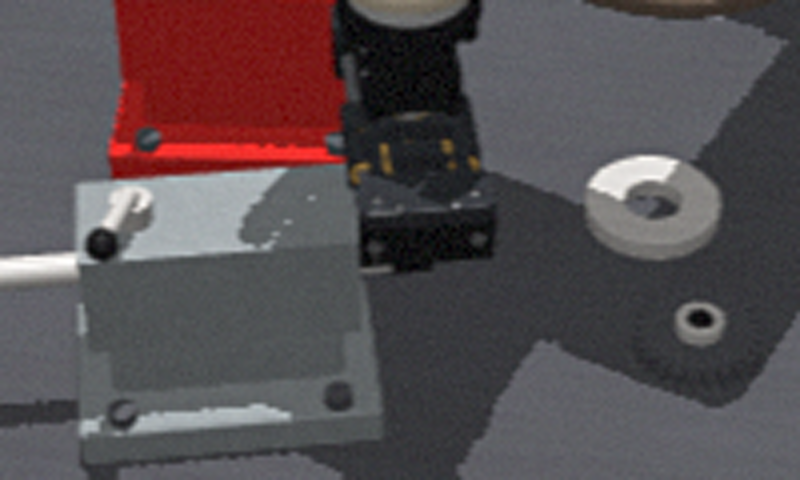

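The fingers bear on the tail, with about 20 mm still outside. I'll go on at 1 mm per row to feel for the stop.

>>> servo_tool(steps="0 0.1 1 0 0 0 0; 0 0 1 0 0 0 0; 0 0 1 0 0 0 0; 0 0 1 0 0 0 0; 0 0 1 0 0 0 0; 0 0 1 0 0 0 0; 0 0 1 0 0 0 0; 0 0 1 0 0 0 0")

```text
t: 35.05
eef_pos: [491.4, -112.3, 81.2]
tcp_rot: [-2.239, 1.569, 2.756]
ft_force: [-0.9, 1.1, 0.2]
opening: 0.006
```

```bash
python3 pre.py -43.4,0
```

```text
-43.4,0 [ 489.4 -104.    81.2] [-0.03  0.43 -8.5 ] [-0.0012 -0.0008  0.0011]
35.05 [ 491.4 -112.3   81.2] F [-0.9  1.1  0.2] M [0.11 0.15 0.07] F tool [-0.2 -0.5 -1.3]
```

>>> servo_tool(steps="0 0.2 0.8 0 0 0 0; 0 0 0.8 0 0 0 0; 0 0 0.8 0 0 0 0; 0 0 0.8 0 0 0 0; 0 0 0.8 0 0 0 0; 0 0 0.8 0 0 0 0; 0 0 0.8 0 0 0 0; 0 0 0.8 0 0 0 0")

```text
t: 35.85
eef_pos: [493.3, -118.7, 81.1]
tcp_rot: [-2.339, 1.569, 2.656]
ft_force: [-2.6, 8.3, 2.6]
opening: 0.005
```

```bash
python3 pre.py -51.9,0
```

```text
-51.9,0 [ 491.8 -112.2   81.2] [-0.08  0.41 -6.67] [-0.0013 -0.0015  0.0015]
35.85 [ 493.3 -118.7   81.1] F [-2.6  8.3  2.6] M [1.3  0.23 0.  ] F tool [-2.6 -0.2 -8.7]
```

The axial force jumped to 8.7 N, so it's probably the screw. I'll push a few small increments to see whether it stalls.

>>> servo_tool(steps="0 0 0.8 0 0 0 0; 0 0 0.8 0 0 0 0; 0 0 0.8 0 0 0 0; 0 0 0 0 0 0 0; 0 0 0 0 0 0 0; 0 0 0 0 0 0 0; 0 0 0 0 0 0 0; 0 0 0 0 0 0 0")

```text
t: 36.65
eef_pos: [493.3, -118.6, 81.2]
tcp_rot: [-2.746, 1.565, 2.249]
ft_force: [-0.4, 1.6, 0.9]
opening: 0.004
```

```bash
python3 pre.py -51.9,0
```

```text
-51.9,0 [ 491.8 -112.2   81.2] [ 0.02  0.37 -6.53] [-0.0018 -0.0056  0.0023]
36.65 [ 493.3 -118.6   81.2] F [-0.4  1.6  0.9] M [0.36 0.09 0.02] F tool [-0.9  0.  -1.6]
```

It stalled: three more increments gave no advance. I'll do one firmer confirming push, then withdraw.

>>> servo_tool(steps="0 0 1 0 0.004 0 0; 0 0 1 0 0 0 0; 0 0 1 0 0 0 0; 0 0 1 0 0 0 0; 0 0 1.2 0 0 0 0; 0 0 1.2 0 0 0 0; 0 0 1.2 0 0 0 0; 0 0 1.2 0 0 0 0")

```text
t: 37.45
eef_pos: [492.8, -118.3, 81.3]
tcp_rot: [-2.899, 1.545, 2.094]
ft_force: [0.1, 12.8, 3.8]
opening: 0.004
```

```bash
python3 pre.py -51.9,0
```

```text
-51.9,0 [ 491.8 -112.2   81.2] [ 0.26  0.77 -6.1 ] [-0.0033 -0.025   0.0061]
37.45 [ 492.8 -118.3   81.3] F [ 0.1 12.8  3.8] M [1.91 0.04 0.09] F tool [ -3.5   3.6 -12.4]
```

The push reached 12.4 N with no advance, so the barrel bears on the screw. I'll withdraw straight back, then up.

>>> servo_tool(steps="0 0 -2 0 0 0 0; 0 0 -5 0 0.02 0 0; 0 0 -12 0 0 0 0; 0 0 -20 0 0 0 0; 0 0 -25 0 0 0 0; -10 0 -25 0 0 0 0; -20 0 -20 0 0 0 0; -10 0 -10 0 0 0 0")

```text
t: 38.25
eef_pos: [458.3, -1.1, 126.6]
tcp_rot: [-2.984, 1.523, 2.006]
ft_force: [0.6, 0.2, -0.1]
opening: 0.006
```

>>> servo_tool(steps="-20 0 -30 0 0 0 0; -30 0 -30 0 0 0 0; -30 0 -30 0 0 0 0; -30 0 -30 0 0 0 0; -20 0 -15 0 0 0 0; 0 0 0 0 0 0 0; 0 0 0 0 0 0 0; 0 0 0 0 0 0 0")

```text
t: 39.05
eef_pos: [421.6, 128.2, 268.1]
tcp_rot: [-3.057, 1.524, 1.934]
ft_force: [-0.1, -0.0, 0.0]
opening: 0.007
```

Run:
```python
from h import *
s=sensors.state();print(s['t'],s['eef_pos'],s['ft_force'])
p,d,c=grab('scene','scene24');q,d2,c2=grab('side','side24')
cv2.imwrite('pics/s24.png',cv2.resize(p[180:370,180:520],(800,447),interpolation=cv2.INTER_CUBIC))
cv2.imwrite('pics/s24b.png',cv2.resize(q[150:280,230:430],(800,520),interpolation=cv2.INTER_CUBIC))
h=np.radians(-73.74);ax=np.array([np.cos(h),np.sin(h),0]);lat=np.array([-np.sin(h),np.cos(h),0]);M=np.array([498,-133.4,100])
for n,dd,cc,b in(('scene',d,c,(300,230,330,275)),('side',d2,c2,(310,200,345,245))):
    v,u=np.mgrid[b[1]:b[3],b[0]:b[2]];P=cloud(cc,dd,np.c_[u.ravel(),v.ravel()])-M
    a=P@ax;l=P@lat;k=(a<3)&(a>-60)&(abs(l)<18)&(P[:,2]>5)&(P[:,2]<22)
    t=cloud(cc,dd,np.c_[u.ravel(),v.ravel()]);kt=(t[:,2]>128)&(t[:,2]<138)
    print(n,k.sum(),np.percentile(a[k],[0,2,50,98]).round(1) if k.any() else '', 'face',np.percentile(((t-M)@ax)[kt],[0.5,2]).round(1) if kt.any() else '')
```

```text
39.05 [421.64019272 128.23124205 268.08400709] [-0.13654594 -0.03821155  0.04341154]
scene 6 [-2.9 -2.9 -1.8 -1.5] face [0.8 0.9]
side 29 [-4.7 -4.6 -2.2 -0.2] face [-0.8 -0.5]
```

View pics/s24.png

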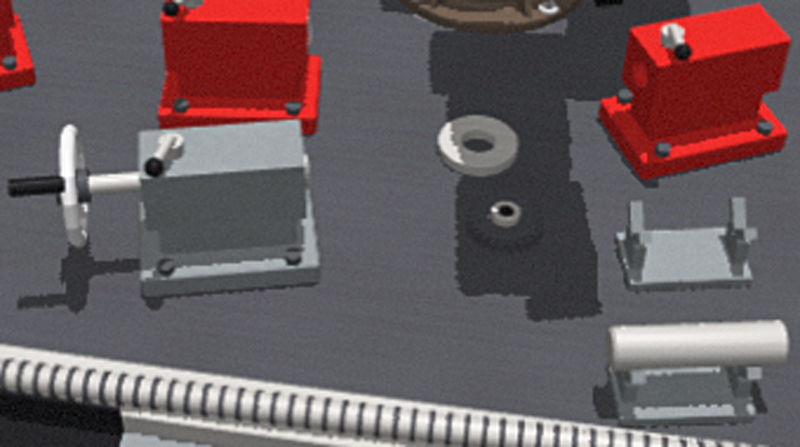

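View pics/s24b.png

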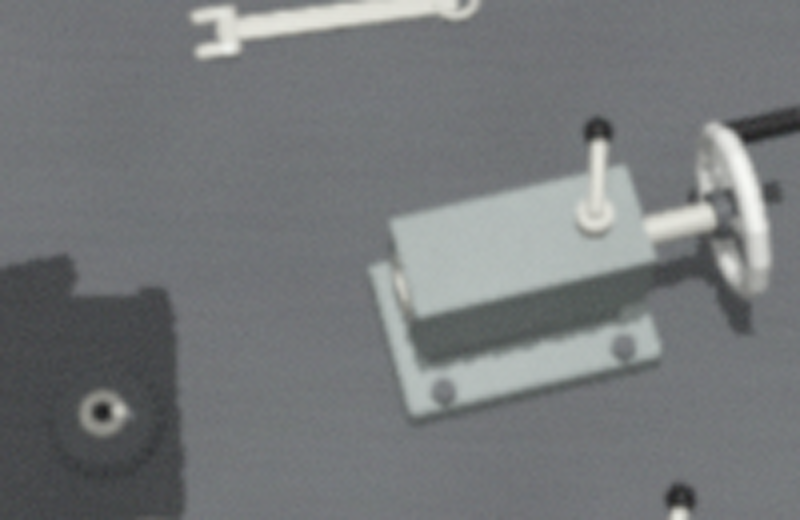

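The casting shows only a sliver of barrel, about 4 mm, at its mouth, at (305,160) in the enlarged scene crop. The slim stand is empty, and the gear and stout barrel are undisturbed. The arm is clear, so I'll hand in.

```bash
python3 -c "
from cell import order,sensors
print(order.job_done(),sensors.state()['t'])"
```

```text
the job is handed in; nothing more can be done
the job is handed in; nothing more can be done
```

The slim barrel is in the grey tailstock's bore, bevelled end first, and bears against the feed screw. I handed the job in at about 39 s; no verdict was reported.

**What I did:** My first grip was 25 mm behind the centre, and the barrel swung about 43° nose-down in the jaws. I laid it back in its stand, gripped it again near the middle and inserted it about 56 mm. I then regripped near the tail to reach about 101 mm, and pushed it the rest of the way with the fingers shut.

**Last checks:**
- **Felt the stop:** The push rose from about 1 N to 8.7 N. Further small pushes, up to 12.4 N, gave no advance.
- **Sticking out:** About 3 to 5 mm is left outside the mouth, within the expected 2 to 14 mm. The scene camera gave about 3 mm and the side camera about 4 mm. Each rests on few depth points (6 and 29).
- **Left alone:** In the final pictures the stout barrel and gear looked undisturbed (judged by eye, not measured again). The arm was clear, with no force on the wrist.

**Disagreement:** Before insertion, the sideways correction came out at 2.4 mm by the wrist camera, 4.1 mm by scene and 1.6 mm by side. I used about 2.6 mm and the barrel went in without resistance.

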